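# Charge the casting mould and close it

## Robot

A 6-joint arm with a two-finger parallel gripper is mounted at the origin on the work surface. World frame = base frame: x ahead of the robot, y to its left, z up, the work surface at z = 0. Lengths are in mm, angles in rad, forces in N, time in s.
With the tool pointing down it reaches from about 250 to 775 mm from the base axis. Payload 8.9 kg.
Tool frame: the origin (TCP) lies midway between the tips of the shut fingers; the grasp point (between the pads) lies 19 mm behind it; z points along the fingers, x is the direction in which the jaws open and shut, and the axes are right-handed (so a half turn about z gives the same grasp; the last joint's range is limited). The gripper opens to 85 mm and grips with 20 to 120 N. Pads are 22 mm wide; open, the fingers measure 114 mm over their backs; the gripper's body (76 mm by 85 mm) begins 54 mm behind the grasp point. The pads swing forward as they close: fully open they stand 13 mm farther back than shut.
Start: joints at [1.178, 0.291, -0.153, 1.127, 0, 1.431], TCP at [131.813, 508.182, 231.305] pointing down, gripper open.
Joint ranges: [-2.52, 2.52], [-0.91, 1.74], [-1.3, 1.37], [-1.96, 2.02], [-1.52, 1.47], [-3.14, 3.14]. Speed limits (rad/s): [2.22, 2.22, 2.79, 3.14, 3.14, 3.14].

## Interface

Orientations are given as a rotation vector (axis times angle).
In Python, from plant import manip, viewer, ticket, finder gives the robot as it stands. The module is installed in compiled form; this text tells all that it offers.
- The arm moves only by the shell command python3 -m pendant 'ROWS' [FORCE]. ROWS is a JSON object of lists of equal length, an entry for each row: "jaw": the finger opening in m, from 0 to 0.0854; "delta_pos": the shift along the world's x, y, z in m, a list of three; "twist": the turn about the world's z in rad. In form: {"jaw": [jaw, ...], "delta_pos": [[dx, dy, dz], ...], "twist": [twist, ...]}. A call has 1 to 20 rows; each row is the pose to reach, as a shift and turn from the pose commanded when the call began; what a row does not reach only later rows make up. A row lasts 1/12 s, in which the tool goes at most 41.7 mm and 7.16 degrees, less where a joint would pass 70% of its speed; a pose out of reach is approached as far as the arm can. A call with a gripper value outside its range is refused whole. The fingers move at their own pace and stop on an object; FORCE is the grip in N (left out, the last holds). Time passes only in rows, so rows that repeat a pose let the fingers close. It gives the time, the measured TCP pose, the force and the opening at its end, in the units of the state.
- manip.observe(): the state, without advancing time (a new reading comes with each control period).
- viewer.read_camera(name): name is "scene" or "side" or "wrist"; returns a dict with "img" (420x560x3 uint8, red, green, blue), "range_z" (420x560 float32, mm along the optical axis (not along the pixel's ray), 0 where there is no reading), "K" (3x3 intrinsics, pixels), "R" (3x3) and "t" (3): a world point X has camera coordinates R X + t. Camera axes: x right, y down, z forward; pixel columns grow to the right and rows downward; lengths in mm; the calibration is good to about 2 mm. A picture is of the moment at which its call begins.
- ticket.job_done(): hands the job in, once; it reports no verdict.
Trained networks look in the newest picture that a camera, given by its name, has taken for a name from the list of things; names that differ only in an ending like _2 or _b are one class to them, and where a whole thing is asked for, a point or a joint stands for the part that bears it (a point fixed in the world has none). Each returns a list of dicts, best first, with "p" (0 to 1); they miss things now and then, are a little off and sometimes report something else, mostly with a low value. They report only what shows in the picture. A call takes as long as a camera call. They do not tell look-alikes from the thing itself.
- finder.spot_in(camera, label): "at" ([x, y, z] in mm, in world coordinates, good to about 4 mm: the middle of the surface that is visible of it).
- finder.masks_of(camera, label): "pixels" (420x560 bool, what is visible of it).
- finder.place_of(camera, label): "at" ([x, y, z] in mm, in world coordinates, good to about 4 mm: a listed point, or the origin of a listed thing).
The state is a dict: "t": time; "q": joint angles; "joint_velocities": joint speeds; "joint_efforts": joint torques, N m; "position": TCP position; "tool_rot": TCP orientation; "ft_force": force on the tool from outside, world axes, zero at the start; "ft_torque": the same for the moment, N m; "grip_width": finger opening in mm.
Only numpy, scipy, OpenCV 4.12 (cv2) and the standard library are available. Lean on these libraries where they do the work, as an engineer would, in place of code of your own. Each camera call takes 0.05 s, during which the arm holds its last target.

## Task

Take the steel cup and pour all six amber glass nuggets into the hollow of the dark casting mould. When they are all in, stand the empty cup upright on the bench again, anywhere clear, and put the metal cover on the mould, both of its holes over the two brass dowels, so that it lies flat on the rim. Leave the jar, bottle, tin, paddle and wooden block where they are.

Things in the scene. Friction and masses are not known exactly. Their poses are not given: they have to be found in the camera images.
- cup_grip (a point): On the axis of the cup's level, eight-sided wooden handle, half-way along it: 18 mm across the flats (one faces up), 105 mm long, 58 mm above the bench as the cup stands. x points along the handle to the cup (its axis is 115 mm away), z is the cup's up. Gripping the handle with the tool tilted about it leaves more room to roll. The cup weighs about 0.28 kg, 0.4 kg when full.
- cup_mouth (a point): Centre of the cup's mouth, level with its rim, 66 mm above the foot; 115 mm along x and 8 mm along z from cup_grip, same axes. A polished steel open cone, outer width 52 mm at the foot and 108 mm at the mouth, wall 4 mm. It empties fully only when rolled about its handle, to either side, by about 100 to 120 degrees.
- mould_rim (a point): Centre of the hollow at the level of the mould's rim, 60 mm above the bench. Fixed dark steel block 120 (x) by 190 (y) by 60 mm; hollow 94 (x) by 104 (y), 52 mm deep, pale floor. Brass dowels stand on the rim at y = +72 and -72 mm, x = 0: 12 mm thick, straight for 16 mm, then tapering to 4 mm, 28 mm tall in all.
- cover_grip (a point): Middle of the loose cover, in its wooden bar, 30 mm above its underside. Aluminium plate 110 (x) by 176 (y) by 10 mm, 0.4 kg, holes 17 mm wide at y = +72 and -72 mm, x = 0; starts flat on the bench. Bar 70 mm along x, 16 mm along y, from 10 to 46 mm above the underside. Either way round fits; seated, this point is 30 mm above mould_rim.
- nugget0_center (a point): Centre of a rounded amber glass nugget, 26 mm across and 19 mm thick, about 20 g; it starts in the cup.
- nugget1_center (a point): Centre of another such nugget in the cup.
- nugget2_center (a point): Centre of another such nugget in the cup.
- nugget3_center (a point): Centre of another such nugget in the cup.
- nugget4_center (a point): Centre of another such nugget in the cup.
- nugget5_center (a point): Centre of another such nugget in the cup.
- jar: Bystander: a closed green glass jar with a steel lid, 72 mm across and 110 mm tall; origin at the middle of its underside.
- bottle: Bystander: a closed brown glass bottle with a black cap, 60 mm across and 140 mm tall; origin at the middle of its underside.
- paddle: Bystander: a cork paddle lying flat, 240 mm long, its wooden handle to its own -x; origin at the middle of its underside.
- tin: Bystander: a closed copper-coloured tin, 68 mm across and 80 mm tall; origin at the middle of its underside.
- block: Bystander: a dark wooden shaping block, a disc 70 mm across and 45 mm tall; origin at the middle of its underside.
Mind the look-alikes: they are no part of the job. Leave any purple or turquoise look-alike of the part that bears nugget1_center alone.

How it is judged (in metres and radians):
On the way, in this order (a step that is already met when the one before it is completed fails the run):
1. all six nuggets lie in the hollow of the mould (horizontal distance between each of nugget0_center, nugget1_center, nugget2_center, nugget3_center, nugget4_center, nugget5_center and mould_rim below 0.064 m and z of each of nugget0_center, nugget1_center, nugget2_center, nugget3_center, nugget4_center, nugget5_center in the frame of mould_rim below -0.002 m), for 0.2 s.
2. the cover lies on the mould over both dowels (horizontal distance between cover_grip and mould_rim below 0.008 m and z of cover_grip in the frame of mould_rim below 0.034 m and angle between cover_grip's own z axis and vertical below 0.06 rad and angle between the y axis of cover_grip and the y axis of mould_rim, either way round below 0.12 rad), for 0.2 s.
At the end, for the whole second after the job is handed in: All six nuggets are in the hollow of the mould below its rim; the cover lies flat on the rim (within 4 mm of fully down, within 8 mm of centred, both dowels through its holes); the cup stands upright on the bench (all of step 1 and all of step 2 and angle between cup_mouth's own z axis and vertical below 0.15 rad and height (world z) of cup_mouth between 0.055 and 0.075 m); the robot touches nothing.
It fails at once if the jar is moved by more than 40 mm (distance of jar from where it was at the start of the episode above 0.04 m).
It fails at once if the tin is moved by more than 40 mm (distance of tin from where it was at the start of the episode above 0.04 m).
It fails at once if the bottle is moved by more than 40 mm (distance of bottle from where it was at the start of the episode above 0.04 m).
It fails at once if the paddle is moved by more than 40 mm (distance of paddle from where it was at the start of the episode above 0.04 m).
It fails at once if the block is moved by more than 40 mm (distance of block from where it was at the start of the episode above 0.04 m).
It also fails if it takes over 72 s, if anything falls off the work surface, if the arm or the gripper's body presses on something with over 40 N, if the wrist force passes 120 N, or if a joint passes its speed limit or range.

## Working session

There is one attempt and no reset: what is moved stays moved. The work goes in short steps, Python scripts to look and compute and a shell command to move; the robot and the scene stay as the last step left them, time stands still between calls to the robot, and variables do not carry over. Pictures are saved under pics/ and viewed, and the job is handed in when it is done.

```bash
mkdir -p pics
cat > h.py <<'E'
from plant import manip, viewer, ticket, finder
import numpy as np, cv2
def snap(cam,name):
    c=viewer.read_camera(cam); cv2.imwrite(f'pics/{name}.png',c['img'][:,:,::-1]); return c
def w(c,u,v,z=None):
    d=c['range_z'][int(v),int(u)] if z is None else z
    p=np.linalg.inv(c['K'])@np.array([u,v,1])*d
    return c['R'].T@(p-c['t'])
def cloud(c):
    v,u=np.mgrid[0:420,0:560]; d=c['range_z']
    p=np.stack([u*d,v*d,d],-1)@np.linalg.inv(c['K']).T
    return (p-c['t'])@c['R']
E
cat > l.py <<'E'
from h import *
print(manip.observe())
for cam in ['scene','side']:
    c=snap(cam,cam+'0'); np.savez(f'pics/{cam}0.npz',**c)
    for n in ['cup_grip','cup_mouth','mould_rim','cover_grip','nugget0_center','jar','bottle','paddle','tin','block']:
        print(cam,n,[(np.round(r['at']),round(r['p'],2)) for r in finder.place_of(cam,n)])
E
python3 l.py
```

```text
{'t': 0.0, 'q': array([ 1.17770500e+00,  2.91246592e-01, -1.54143463e-01,  1.12671502e+00,
        1.87535943e-05,  1.43150225e+00]), 'joint_velocities': array([ 0.00140627, -0.00074414, -0.00091599, -0.00024327,  0.00145709,
        0.00125648]), 'joint_efforts': array([ 1.35038558e-04, -5.37149584e+01,  3.31366467e+01,  1.60803669e-02,
       -1.77929469e-04,  1.83015732e-05]), 'position': array([131.6302381 , 507.76381928, 230.7434222 ]), 'tool_rot': array([ 2.48422000e+00,  1.92204959e+00, -1.79911157e-03]), 'ft_force': array([ 0.2946735 ,  0.04922247, -0.76149823]), 'ft_torque': array([0.00880386, 0.02880224, 0.00172048]), 'grip_width': 85.5130128580645}
scene cup_grip [(array([438., 313.,  59.]), 0.89), (array([700., 194.,  -1.]), 0.19)]
scene cup_mouth [(array([552., 290.,  66.]), 0.97)]
scene mould_rim [(array([578., -37.,  61.]), 0.68), (array([701., 195.,  -1.]), 0.44)]
scene cover_grip [(array([ 538., -296.,   29.]), 0.81)]
scene nugget0_center [(array([553., 291.,  66.]), 0.39)]
scene jar [(array([560., 311.,  31.]), 0.7), (array([703., 196.,   1.]), 0.65), (array([ 727.,
[... 199 characters left out ...]
, 0.78)]
scene block [(array([685., 352.,  -2.]), 0.7), (array([ 691., -338.,    1.]), 0.65)]
side cup_grip [(array([439., 315.,  56.]), 0.76), (array([690., 354.,  -0.]), 0.46)]
side cup_mouth [(array([554., 295.,  66.]), 0.75)]
side mould_rim [(array([552., 295.,  16.]), 0.45), (array([555., 315.,  31.]), 0.3)]
side cover_grip [(array([ 543., -299.,   27.]), 0.78)]
side nugget0_center []
side jar [(array([704., 199.,   1.]), 0.6)]
side bottle [(array([ 727., -243.,   -3.]), 0.71)]
side paddle [(array([773.,   4.,  -0.]), 0.73), (array([704., 198.,  -1.]), 0.18)]
side tin [(array([ 694., -340.,    1.]), 0.59)]
side block [(array([690., 356.,   0.]), 0.71), (array([550., 274.,  34.]), 0.57)]
```

View pics/scene0.png

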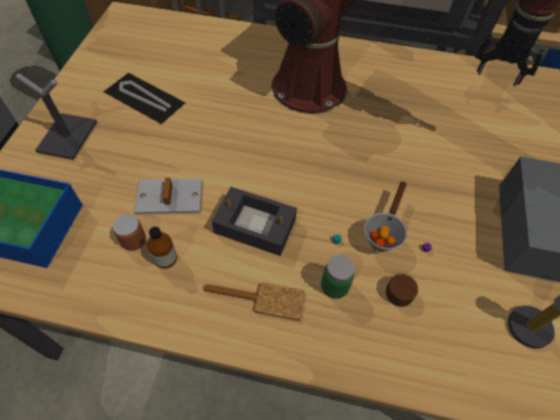

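View pics/side0.png

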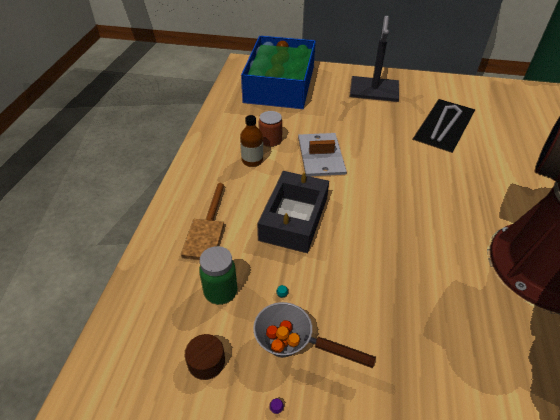

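```bash
cat > a.py <<'E'
import numpy as np, cv2
from h import cloud
P=[]
for cam in ['scene','side']:
    c=dict(np.load(f'pics/{cam}0.npz')); X=cloud(c); X=X[c['range_z']>0]; P.append(X)
    print(cam,'campos',-c['R'].T@c['t'])
P=np.vstack(P)
# mould rim: z 55..65 near (578,-37)
m=(np.abs(P[:,2]-60)<4)&(np.hypot(P[:,0]-578,P[:,1]+37)<125)
print('mould',m.sum(),cv2.minAreaRect(P[m,:2].astype(np.float32)))
m=(P[:,2]>66)&(P[:,2]<92)&(np.hypot(P[:,0]-578,P[:,1]+37)<125)
q=P[m]
for s in (1,-1):
    k=q[(q[:,1]+37)*s>0]
    if len(k): print('dowel',k.mean(0),k.min(0),k.max(0),len(k))
m=(np.abs(P[:,2]-10)<3)&(np.hypot(P[:,0]-540,P[:,1]+297)<125)
print('cover',m.sum(),cv2.minAreaRect(P[m,:2].astype(np.float32)))
m=(np.abs(P[:,2]-46)<4)&(np.hypot(P[:,0]-540,P[:,1]+297)<60)
print('bar',m.sum(),cv2.minAreaRect(P[m,:2].astype(np.float32)))
m=(np.abs(P[:,2]-66.5)<4)&(np.hypot(P[:,0]-438,P[:,1]-314)<54)
print('handle',m.sum(),cv2.minAreaRect(P[m,:2].astype(np.float32)))
m=(np.abs(P[:,2]-66)<3)&(np.hypot(P[:,0]-553,P[:,1]-292)<59)
print('mouth',m.sum(),cv2.minAreaRect(P[m,:2].astype(np.float32)))
E
python3 a.py
```

```text
scene campos [1175.1120866   133.25002177 1018.22055243]
side campos [496.00963662 696.97689998 788.86506923]
mould 3395 ((578.5861206054688, -41.258522033691406), (194.56356811523438, 124.72855377197266), 81.71186065673828)
dowel [590.38550622  33.10417746  77.54546722] [583.12324862  26.92450956  66.07014543] [635.97563723  42.55706699  91.20179861] 74
dowel [ 569.62051701 -108.96440302   76.99211896] [ 524.18142206 -124.18116204   66.15450071] [622.06261578 -79.57335227  89.17678504] 69
cover 2744 ((566.0052490234375, -291.8262634277344), (167.64723205566406, 183.80633544921875), 14.537619590759277)
bar 236 ((541.3120727539062, -297.2330017089844), (69.54988861083984, 19.053638458251953), 12.879049301147461)
handle 728 ((438.67388916015625, 316.9527587890625), (19.299482345581055, 107.11392974853516), 77.92678833007812)
mouth 655 ((552.1569213867188, 293.470458984375), (105.86262512207031, 108.8062744140625), 12.938908576965332)
```

```bash
cat > tx.py <<'E'
from h import *
from scipy.spatial.transform import Rotation as R
o=manip.observe(); M=R.from_rotvec(o['tool_rot']).as_matrix()
print('t',round(o['t'],2),'pos',np.round(o['position'],1),'jawdeg',round(np.degrees(np.arctan2(M[1,0],M[0,0])),2),'z',np.round(M[:,2],3),'w',round(o['grip_width'],1),'F',np.round(o['ft_force'],1),'T',np.round(o['ft_torque'],2),'q',np.round(o['q'],2))
E
python3 tx.py
python3 - <<'E'
import numpy as np,cv2
i=cv2.imread('pics/side0.png')[270:420,150:400]; cv2.imwrite('pics/c0.png',cv2.resize(i,None,fx=3,fy=3))
E
```

```text
t 1.1 pos [131.8 508.2 231.3] jawdeg 75.46 z [ 0.  0. -1.] w 85.7 F [ 0.5 -0.6 -0.2] T [-0.    0.04  0.02] q [ 1.18  0.29 -0.15  1.13  0.    1.43]
```

View pics/c0.png

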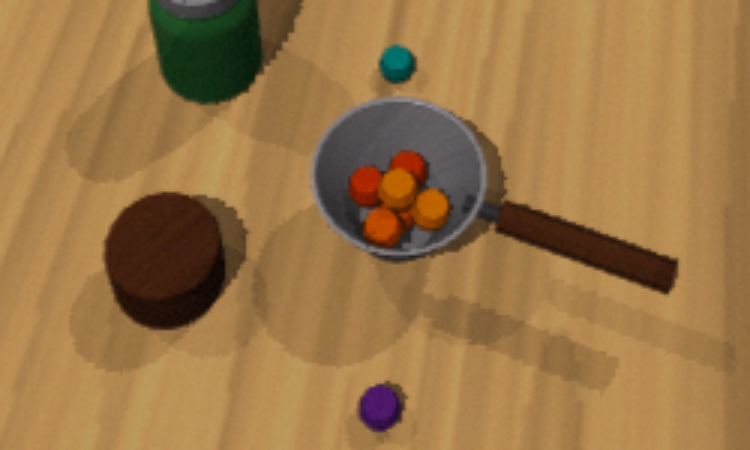

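```bash
python3 -m pendant '{"jaw":[0.05,0.05,0.05,0.05,0.05,0.05,0.05,0.05,0.05,0.05,0.05,0.05,0.05,0.05,0.05,0.05],"delta_pos":[[0.29,-0.189,-0.1],[0.29,-0.189,-0.1],[0.29,-0.189,-0.1],[0.29,-0.189,-0.1],[0.29,-0.189,-0.1],[0.29,-0.189,-0.1],[0.29,-0.189,-0.1],[0.29,-0.189,-0.1],[0.29,-0.189,-0.1],[0.29,-0.189,-0.1],[0.29,-0.189,-0.1],[0.29,-0.189,-0.193],[0.29,-0.189,-0.193],[0.29,-0.189,-0.193],[0.29,-0.189,-0.193],[0.29,-0.189,-0.193]],"twist":[0.05,0.05,0.05,0.05,0.05,0.05,0.05,0.05,0.05,0.05,0.05,0.05,0.05,0.05,0.05,0.05]}' 20; python3 tx.py; python3 -c "
from h import *
snap('wrist','w1');snap('side','s1')"
```

```text
t: 2.43
position: [421.4, 319.8, 39.3]
tool_rot: [-2.435, -1.985, 0.0]
ft_force: [-0.1, -0.2, -0.6]
grip_width: 50.4
t 2.43 pos [421.4 319.8  39.3] jawdeg 78.39 z [-0. -0. -1.] w 50.4 F [-0.1 -0.2 -0.6] T [ 0.05 -0.02 -0.02] q [ 0.51  0.49 -0.42  0.67  0.    0.71]
```

```bash
python3 -c "
import cv2,numpy as np
a=cv2.imread('pics/w1.png');b=cv2.imread('pics/s1.png')[180:420,100:420]
cv2.imwrite('pics/m1.png',np.hstack([cv2.resize(a,(400,300)),cv2.resize(b,(400,300))]))"
```

```text
(no output)
```

View pics/m1.png

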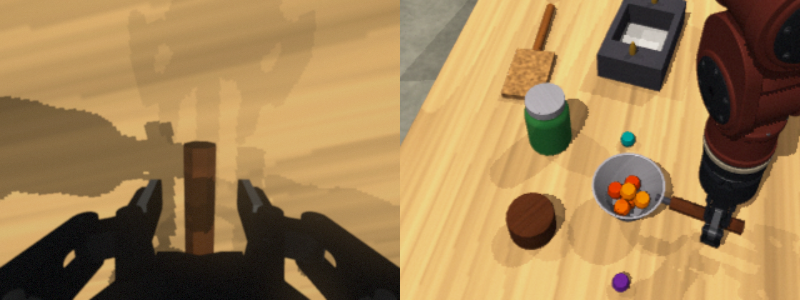

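```bash
python3 -m pendant '{"jaw":[0.012,0.012,0.012,0.012,0.012,0.012,0.012,0.012,0.012],"delta_pos":[[0,0,0],[0,0,0],[0,0,0],[0,0,0],[0,0,0],[0.003,-0.001,0.013],[0.01,-0.002,0.026],[0.01,-0.002,0.026],[0.01,-0.002,0.026]],"twist":[0,0,0,0,0,0,0,0,0]}' 20; python3 tx.py; python3 -c "
from h import *
c=snap('side','s2'); np.savez('pics/s2.npz',**c)
b=c['img'][220:420,180:420,::-1]
cv2.imwrite('pics/m2.png',cv2.resize(b,None,fx=3,fy=3))"
```

```text
t: 3.28
position: [432.4, 317.3, 64.4]
tool_rot: [2.436, 1.983, 0.002]
ft_force: [1.4, 0.0, -1.7]
grip_width: 17.7
t 3.28 pos [432.4 317.3  64.4] jawdeg 78.3 z [ 0.001  0.    -1.   ] w 17.7 F [ 1.4  0.  -1.7] T [ 0.05 -0.16  0.05] q [ 0.5   0.46 -0.37  0.73 -0.    0.7 ]
```

View pics/m2.png

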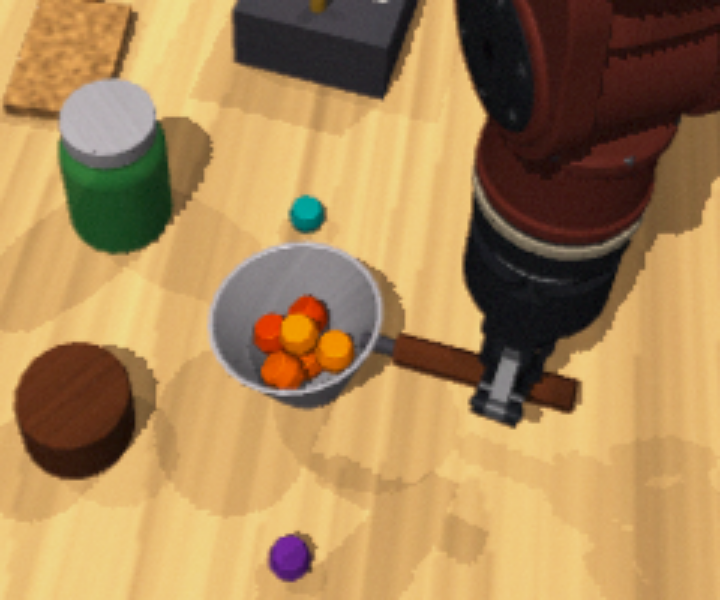

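```bash
python3 -m pendant '{"jaw":[0.012,0.012,0.012,0.012,0.012,0.012,0.012,0.012,0.012],"delta_pos":[[0.008,-0.002,0.013],[0.0176,-0.0037,0.0255],[0.027,-0.0055,0.036],[0.038,-0.008,0.046],[0.047,-0.010,0.053],[0.057,-0.012,0.060],[0.066,-0.0135,0.065],[0.074,-0.015,0.070],[0.074,-0.015,0.070]],"twist":[0,0,0,0,0,0,0,0,0]}' 20; python3 tx.py; python3 -c "
from h import *
c=snap('side','s3'); np.savez('pics/s3.npz',**c)
b=c['img'][220:420,180:420,::-1]
cv2.imwrite('pics/m3.png',cv2.resize(b,None,fx=3,fy=3))"
```

```text
t: 4.08
position: [506.9, 301.9, 134.1]
tool_rot: [2.436, 1.983, 0.0]
ft_force: [0.8, 0.8, -2.4]
grip_width: 17.5
t 4.08 pos [506.9 301.9 134.1] jawdeg 78.28 z [ 0. -0. -1.] w 17.5 F [ 0.8  0.8 -2.4] T [-0.01  0.18  0.01] q [ 0.41  0.48 -0.13  0.96 -0.    0.62]
```

View pics/m3.png

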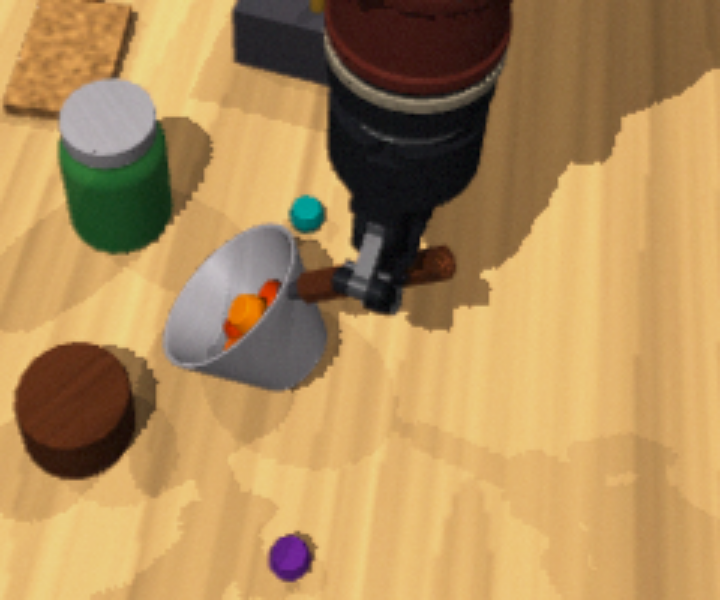

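```bash
python3 -m pendant '{"jaw":[0.01,0.01,0.01,0.01,0.01,0.01,0.01,0.01,0.01,0.01,0.01,0.01],"delta_pos":[[0,0,0],[0,0,0],[0,0,0],[0,0,0.01],[0,0,0.025],[0,0,0.04],[-0.005,0,0.055],[-0.01,0,0.07],[-0.02,0,0.085],[-0.03,0,0.095],[-0.03,0,0.095],[-0.03,0,0.095]],"twist":[0,0,0,0,0,0,0.01,0.02,0.03,0.04,0.05,0.06]}' 120; python3 tx.py; python3 -c "
from h import *
c=snap('side','s4'); np.savez('pics/s4.npz',**c)
b=c['img'][180:420,150:470,::-1]
d=snap('scene','c4')['img'][150:300,280:480,::-1]
cv2.imwrite('pics/m4.png',np.hstack([cv2.resize(b,(400,300)),cv2.resize(d,(400,300))]))"
```

```text
t: 5.13
position: [475.6, 302.4, 229.9]
tool_rot: [2.374, 2.058, 0.002]
ft_force: [1.2, -0.3, -4.3]
grip_width: 15.6
t 5.13 pos [475.6 302.4 229.9] jawdeg 81.84 z [ 0.001  0.001 -1.   ] w 15.6 F [ 1.2 -0.3 -4.3] T [0.02 0.3  0.03] q [ 0.44  0.36 -0.05  1.15 -0.    0.58]
```

View pics/m4.png

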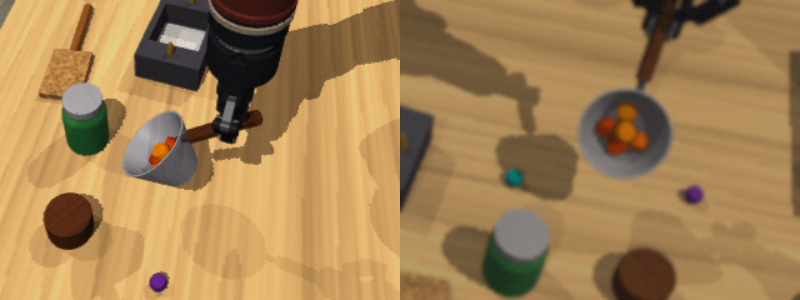

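```bash
cat > pit.py <<'E'
import sys
from h import *
from scipy.spatial.transform import Rotation as R
o=manip.observe(); M=R.from_rotvec(o['tool_rot']).as_matrix()
g=o['position']+np.array([0,0,19.]); j=M[:,0]; j=j*np.sign(j[1]); u=np.array([j[1],-j[0],0])
img=np.zeros((460,560,3),np.uint8)
for k,cam in enumerate(sys.argv[1:]):
    c=viewer.read_camera(cam); X=(cloud(c)-g); m=(c['range_z']>0)
    a=X@u; y=X@j; z=X[...,2]
    m&=(np.abs(y)<60)&(np.abs(a)<220)&(z>-260)&(z<60)&(z+g[2]>4)
    for aa,zz,cc in zip(a[m],z[m],c['img'][m]):
        cv2.circle(img,(int(280+aa),int(120-zz)),1,tuple(int(v) for v in cc[::-1]),-1)
cv2.drawMarker(img,(280,120),(0,255,0))
for s in range(-200,201,50): cv2.putText(img,str(s),(270+s,455),0,.3,(255,255,255)); cv2.line(img,(280+s,430),(280+s,440),(255,255,255))
for s in range(-250,1,50): cv2.putText(img,str(s),(2,120-s),0,.3,(255,255,255)); cv2.line(img,(30,120-s),(40,120-s),(255,255,255))
zb=int(120+g[2]); cv2.line(img,(0,zb),(559,zb),(0,120,120))
cv2.imwrite('pics/pit.png',img); print(g)
E
python3 pit.py side scene
```

```text
[475.67853428 302.08208836 247.72337936]
```

View pics/pit.png

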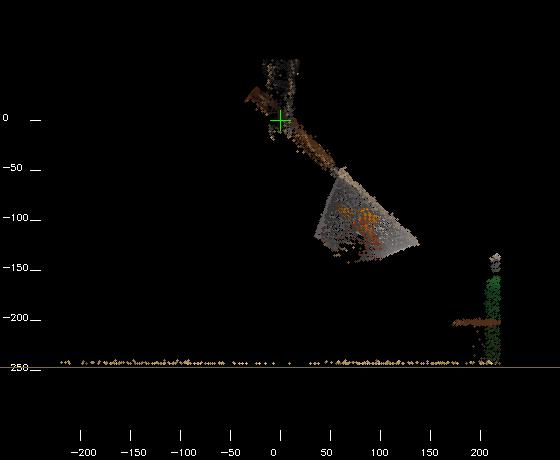

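```bash
python3 -m pendant '{"jaw":[0.01,0.01,0.01,0.01,0.01,0.01,0.01,0.01,0.01,0.01,0.01,0.01,0.01,0.01,0.01,0.01,0.01,0.01],"delta_pos":[[0,-0.008,0],[0,-0.022,0],[0,-0.042,0],[0,-0.065,0],[-0.001,-0.09,0],[-0.001,-0.115,0],[-0.001,-0.14,0],[-0.001,-0.165,0],[-0.001,-0.19,0],[-0.002,-0.215,0],[-0.002,-0.24,0],[-0.002,-0.262,0],[-0.002,-0.282,0],[-0.002,-0.3,0],[-0.002,-0.313,0],[-0.002,-0.322,0],[-0.002,-0.325,0],[-0.002,-0.325,0]],"twist":[0,0,0,0,0,0,0,0,0,0,0,0,0,0,0,0,0,0]}' 120; python3 tx.py; python3 pit.py side scene
```

```text
t: 6.83
position: [473.5, -23.7, 229.2]
tool_rot: [-2.377, -2.054, 0.0]
ft_force: [-0.1, 0.4, -2.8]
grip_width: 15.6
t 6.83 pos [473.5 -23.7 229.2] jawdeg 81.68 z [-0. -0. -1.] w 15.6 F [-0.1  0.4 -2.8] T [0.05 0.28 0.01] q [-0.2   0.2  -0.29  1.09 -0.   -0.06]
[473.48236628 -23.65449401 248.19192853]
```

View pics/pit.png

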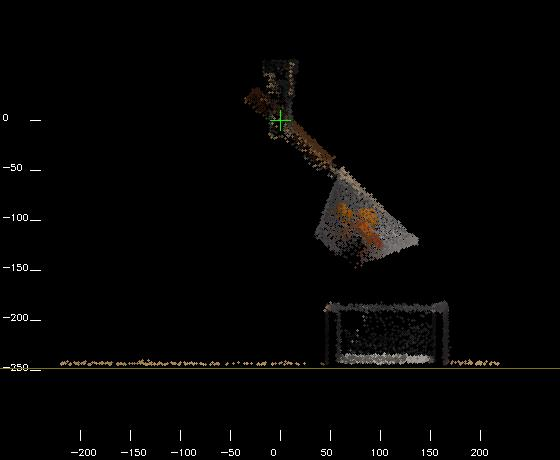

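```bash
python3 -m pendant '{"jaw":[0.01,0.01,0.01],"delta_pos":[[0,0,-0.015],[0,0,-0.036],[0,0,-0.036]],"twist":[0,0,0]}' 120; python3 -m pendant '{"jaw":[0.01,0.01,0.01,0.01,0.01,0.01,0.01],"delta_pos":[[0,0,0],[0,0,0],[0.005,-0.001,0],[0.01,-0.0015,0],[0.015,-0.002,0],[0.02,-0.003,0],[0.02,-0.003,0]],"twist":[0,0,0,0,0,0,0]}' 20; python3 pit.py side scene
```

```text
t: 7.18
position: [471.7, -21.7, 190.5]
tool_rot: [-2.371, -2.055, 0.005]
ft_force: [-1.9, -0.4, -4.1]
grip_width: 15.6
t: 7.77
position: [495.3, -26.2, 193.5]
tool_rot: [2.375, 2.055, 0.001]
ft_force: [-0.5, 0.1, -4.1]
grip_width: 15.6
[495.25960743 -26.15139861 212.53437624]
```

View pics/pit.png

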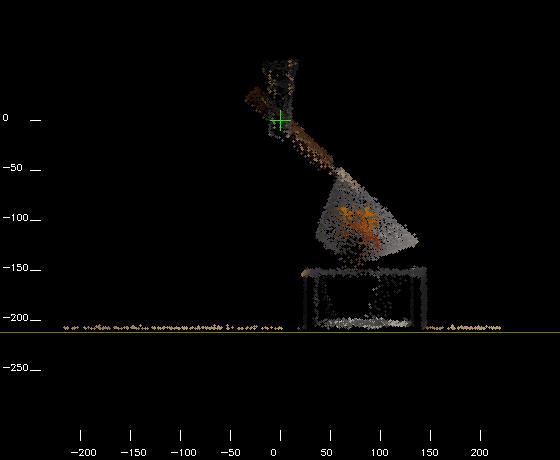

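```bash
python3 -m pendant '{"jaw":[0.01,0.01,0.017,0.0175,0.0175,0.0175],"delta_pos":[[-0.015,0.002,0],[-0.02,0.003,0],[-0.02,0.003,0],[-0.02,0.003,0],[-0.02,0.003,0],[-0.02,0.003,0]],"twist":[0,0,0,0,0,0]}' 20; python3 tx.py; python3 pit.py side scene
```

```text
t: 8.37
position: [474.5, -23.0, 193.5]
tool_rot: [2.375, 2.056, 0.001]
ft_force: [1.1, -0.3, -2.5]
grip_width: 17.7
t 8.37 pos [474.5 -23.  193.5] jawdeg 81.75 z [ 0.001 -0.    -1.   ] w 17.7 F [ 1.1 -0.3 -2.5] T [ 0.04  0.04 -0.01] q [-0.2   0.22 -0.35  1.   -0.   -0.06]
[474.48567845 -22.97873333 212.49549473]
```

View pics/pit.png

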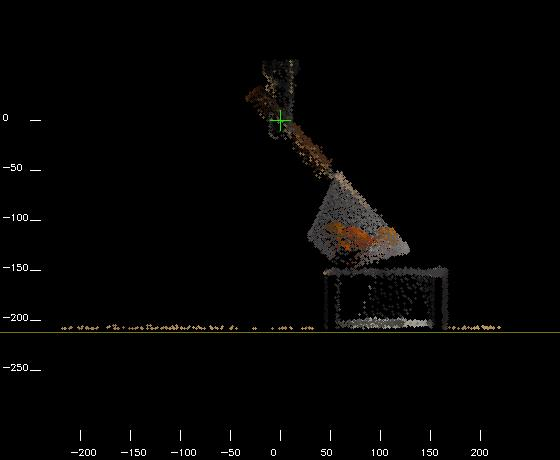

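```bash
python3 -m pendant '{"jaw":[0.0175,0.0175,0.0175,0.0175,0.0175,0.0175,0.0175,0.0175],"delta_pos":[[0.006,-0.001,0],[0.012,-0.002,0],[0.018,-0.003,0],[0.024,-0.0035,0],[0.030,-0.0045,0],[0.036,-0.0055,0],[0.04,-0.006,0],[0.04,-0.006,0]],"twist":[0,0,0,0,0,0,0,0]}' 20; python3 tx.py; python3 pit.py side scene
```

```text
t: 9.13
position: [514.8, -29.0, 193.2]
tool_rot: [2.375, 2.056, 0.0]
ft_force: [-0.7, 0.2, -3.9]
grip_width: 17.7
t 9.13 pos [514.8 -29.  193.2] jawdeg 81.76 z [ 0. -0. -1.] w 17.7 F [-0.7  0.2 -3.9] T [0.06 0.25 0.01] q [-0.2   0.3  -0.25  1.03 -0.   -0.05]
[514.76106715 -29.01241082 212.18177191]
```

View pics/pit.png

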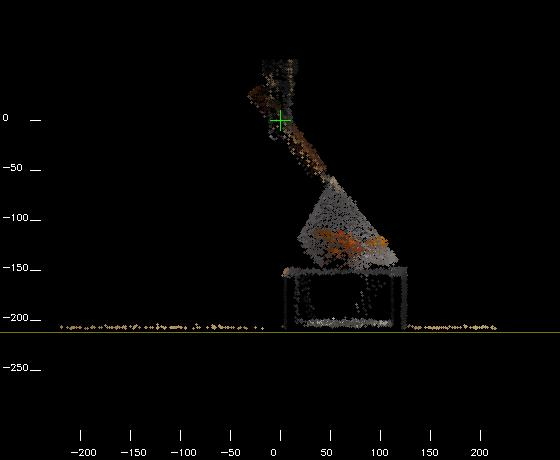

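```bash
python3 -m pendant '{"jaw":[0.0175,0.0175,0.0178,0.018,0.018],"delta_pos":[[-0.012,0.002,0],[-0.02,0.003,0],[-0.02,0.003,0],[-0.02,0.003,0],[-0.02,0.003,0]],"twist":[0,0,0,0,0]}' 20; python3 tx.py; python3 pit.py side scene
```

```text
t: 9.65
position: [494.5, -26.0, 193.9]
tool_rot: [2.374, 2.055, 0.002]
ft_force: [1.1, 1.1, 0.3]
grip_width: 18.1
t 9.65 pos [494.5 -26.  193.9] jawdeg 81.76 z [ 0.002 -0.    -1.   ] w 18.1 F [1.1 1.1 0.3] T [-0.06 -0.13 -0.  ] q [-0.2   0.26 -0.3   1.01  0.   -0.06]
[494.48768197 -25.96258612 212.90654416]
```

View pics/pit.png

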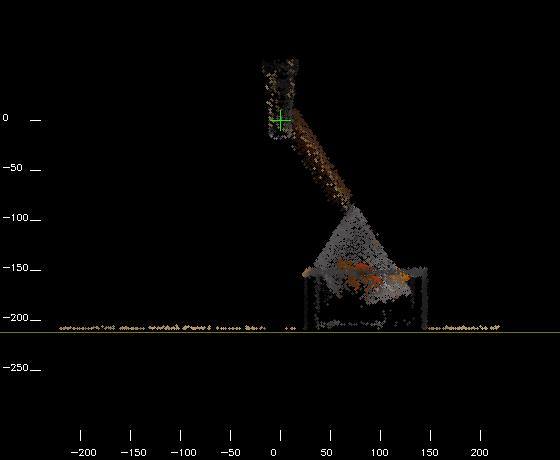

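```bash
python3 -m pendant '{"jaw":[0.0165,0.0165],"delta_pos":[[0,0,0],[0,0,0]],"twist":[0,0]}' 20; python3 tx.py; python3 pit.py side scene; python3 -c "
from h import *
c=snap('side','s5')
b=c['img'][140:290,230:430,::-1]
d=snap('scene','c5')['img'][150:300,160:360,::-1]
cv2.imwrite('pics/m5.png',np.hstack([cv2.resize(b,(400,300)),cv2.resize(d,(400,300))]))"
```

```text
t: 9.92
position: [494.0, -25.9, 193.4]
tool_rot: [2.375, 2.056, 0.0]
ft_force: [0.0, 0.1, -0.1]
grip_width: 16.7
t 9.92 pos [494.  -25.9 193.4] jawdeg 81.76 z [ 0. -0. -1.] w 16.7 F [ 0.   0.1 -0.1] T [-0.03  0.02  0.06] q [-0.2   0.26 -0.3   1.01  0.   -0.06]
[494.03537637 -25.86998343 212.36221766]
```

View pics/pit.png

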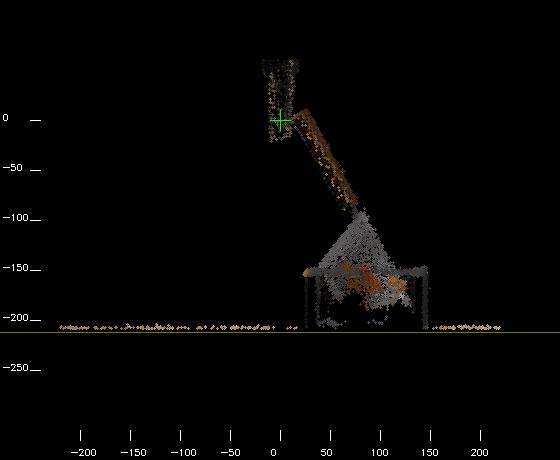

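View pics/m5.png

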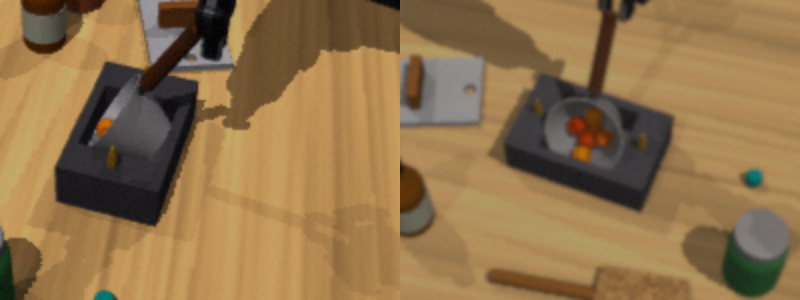

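```bash
cat > han.py <<'E'
from h import *
from scipy.spatial.transform import Rotation as R
o=manip.observe(); M=R.from_rotvec(o['tool_rot']).as_matrix()
g=o['position']+np.array([0,0,19.]); j=M[:,0]; j=j*np.sign(j[1]); u=np.array([j[1],-j[0],0])
for cam in ['side','scene']:
    c=viewer.read_camera(cam); X=cloud(c)-g
    r=[q for q in finder.masks_of(cam,'cup_grip')]
    print(cam,[(round(q['p'],2),q['pixels'].sum()) for q in r])
    if not r: continue
    i=c['img'].astype(int); m=r[0]['pixels']&(c['range_z']>0)&(X[...,2]>-85)&(i[...,0]>i[...,2]+20)
    P=np.stack([X[m]@u,X[m]@j,X[m][:,2]],-1)
    for lo in range(-80,20,15):
        k=P[(P[:,2]>=lo)&(P[:,2]<lo+15)]
        if len(k)>3: print(lo,np.round(np.median(k,0),1),np.round([np.percentile(k[:,1],3),np.percentile(k[:,1],97)]),len(k))
E
python3 han.py
```

```text
side [(0.59, np.int64(1286))]
-80 [ 66.6   6.2 -72.2] [-1.  9.] 38
-65 [ 57.4   6.4 -57. ] [ 1. 10.] 43
-50 [ 49.6   7.  -42.7] [2. 9.] 40
-35 [ 40.7   7.1 -28.5] [ 4. 10.] 39
-20 [ 32.9   7.3 -13.7] [ 4. 10.] 44
-5 [24.9  7.2  3.1] [-1. 11.] 49
scene [(0.97, np.int64(1067))]
-80 [ 69.3   2.8 -72.5] [-8.  9.] 48
-65 [ 61.1   2.4 -58.5] [-7. 10.] 47
-50 [ 53.1   3.3 -42.4] [-7. 10.] 52
-35 [ 44.5   3.6 -28.2] [-8. 10.] 54
-20 [ 36.2   3.7 -13.5] [-5. 10.] 49
-5 [27.2  3.1  3. ] [-6. 10.] 69
```

```bash
python3 -m pendant '{"jaw":[0.05,0.05,0.05,0.05,0.05,0.05,0.05,0.012,0.012,0.012,0.012,0.012],"delta_pos":[[0,0,0],[0,0,0],[0,0,0],[0,0,-0.005],[0.012,-0.0012,-0.01],[0.024,-0.0025,-0.018],[0.0348,-0.0036,-0.018],[0.0348,-0.0036,-0.018],[0.0348,-0.0036,-0.018],[0.0348,-0.0036,-0.018],[0.0348,-0.0036,-0.018],[0.0348,-0.0036,-0.018]],"twist":[0,0,0,0,0,0,0,0,0,0,0,0]}' 30; python3 tx.py; python3 pit.py side scene
```

```text
t: 11.32
position: [528.2, -30.0, 175.3]
tool_rot: [2.375, 2.055, -0.002]
ft_force: [0.9, -4.0, -3.2]
grip_width: 17.4
t 11.32 pos [528.2 -30.  175.3] jawdeg 81.73 z [-0.    -0.001 -1.   ] w 17.4 F [ 0.9 -4.  -3.2] T [-1.44 -0.09 -0.27] q [-0.19  0.34 -0.24  0.99 -0.   -0.05]
[528.18061046 -29.99684642 194.32051275]
```

View pics/pit.png

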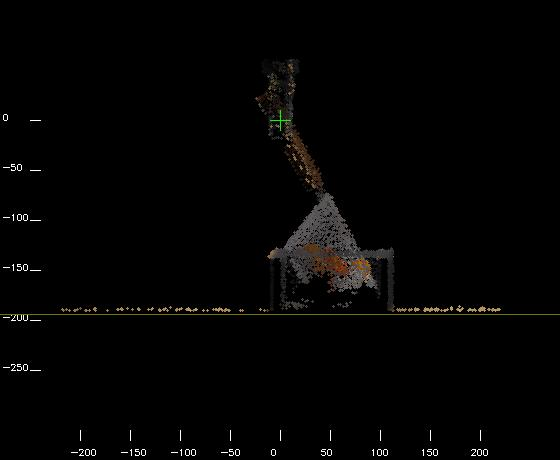

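```bash
python3 -m pendant '{"jaw":[0.012,0.012,0.012,0.012,0.012,0.012,0.012],"delta_pos":[[0.008,-0.001,0.006],[0.016,-0.002,0.011],[0.024,-0.0035,0.016],[0.033,-0.005,0.020],[0.042,-0.006,0.023],[0.05,-0.007,0.025],[0.05,-0.007,0.025]],"twist":[0,0,0,0,0,0,0]}' 30; python3 tx.py; python3 pit.py side scene
```

```text
t: 12.0
position: [579.0, -36.2, 200.3]
tool_rot: [-2.374, -2.056, -0.0]
ft_force: [-2.0, -1.9, -2.6]
grip_width: 17.9
t 12.0 pos [579.  -36.2 200.3] jawdeg 81.77 z [-0.     0.001 -1.   ] w 17.9 F [-2.  -1.9 -2.6] T [-0.37  0.46 -0.05] q [-0.19  0.41 -0.06  1.1   0.   -0.05]
[578.97443607 -36.19306426 219.25139237]
```

View pics/pit.png

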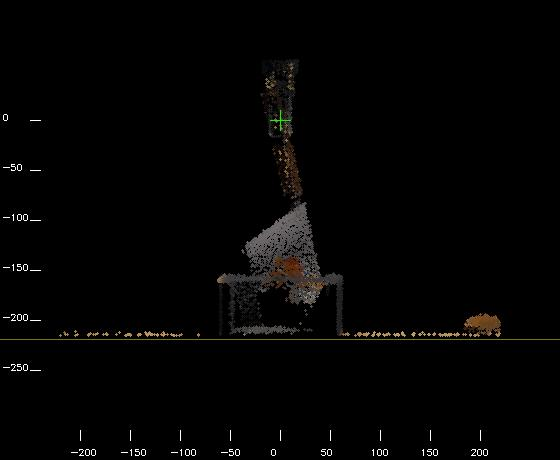

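```bash
python3 -m pendant '{"jaw":[0.012,0.012,0.012,0.012,0.012,0.012,0.012,0.012,0.012,0.012],"delta_pos":[[0.008,-0.001,0.002],[0.016,-0.0023,0.003],[0.024,-0.0035,0.004],[0.032,-0.0046,0.005],[0.04,-0.0058,0.005],[0.048,-0.007,0.005],[0.056,-0.008,0.004],[0.064,-0.0093,0.003],[0.070,-0.010,0.002],[0.070,-0.010,0.002]],"twist":[0,0,0,0,0,0,0,0,0,0]}' 30; python3 tx.py; python3 pit.py side scene;python3 -c "
from h import *
c=snap('side','s6')
b=c['img'][140:290,230:430,::-1]
d=snap('scene','c6')['img'][150:300,160:360,::-1]
cv2.imwrite('pics/m6.png',np.hstack([cv2.resize(b,(400,300)),cv2.resize(d,(400,300))]))"
```

```text
t: 12.93
position: [649.0, -46.6, 201.9]
tool_rot: [-2.375, -2.056, 0.001]
ft_force: [-2.6, -2.9, -0.5]
grip_width: 17.6
t 12.93 pos [649.  -46.6 201.9] jawdeg 81.75 z [-0. -0. -1.] w 17.6 F [-2.6 -2.9 -0.5] T [-0.71  0.68  0.02] q [-0.18  0.55  0.17  1.19 -0.   -0.04]
[648.97546227 -46.61334338 220.85900854]
```

View pics/pit.png

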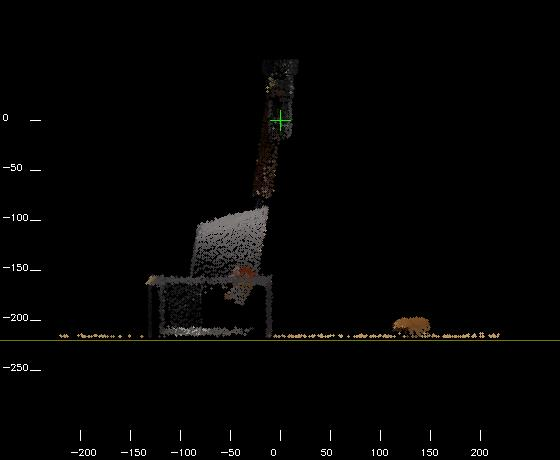

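View pics/m6.png

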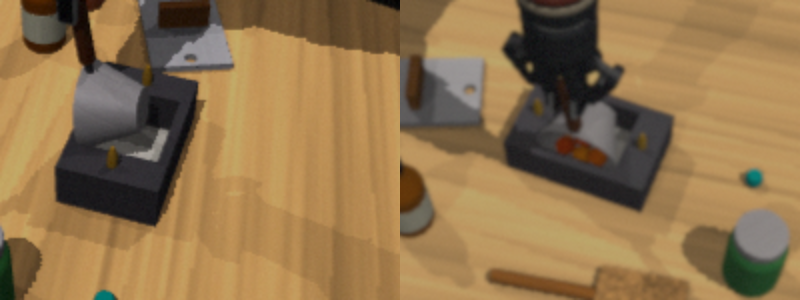

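```bash
python3 -m pendant '{"jaw":[0.012,0.012,0.012,0.012,0.012,0.012,0.012],"delta_pos":[[0.008,-0.001,-0.001],[0.016,-0.0023,-0.002],[0.024,-0.0035,-0.004],[0.032,-0.0046,-0.006],[0.04,-0.0058,-0.008],[0.046,-0.007,-0.01],[0.046,-0.007,-0.01]],"twist":[0,0,0,0,0,0,0]}' 30; python3 tx.py; python3 pit.py side scene;python3 -c "
from h import *
c=snap('side','s7')
b=c['img'][140:290,230:430,::-1]
d=snap('scene','c7')['img'][150:300,160:360,::-1]
cv2.imwrite('pics/m7.png',np.hstack([cv2.resize(b,(400,300)),cv2.resize(d,(400,300))]))"
```

```text
t: 13.72
position: [694.7, -53.2, 191.4]
tool_rot: [-2.374, -2.055, 0.001]
ft_force: [-3.1, -0.2, -3.2]
grip_width: 18.0
t 13.72 pos [694.7 -53.2 191.4] jawdeg 81.77 z [-0.001  0.001 -1.   ] w 18.0 F [-3.1 -0.2 -3.2] T [-0.18  0.82  0.03] q [-0.18  0.65  0.32  1.24  0.   -0.04]
[694.70583716 -53.19048195 210.38305028]
```

View pics/pit.png

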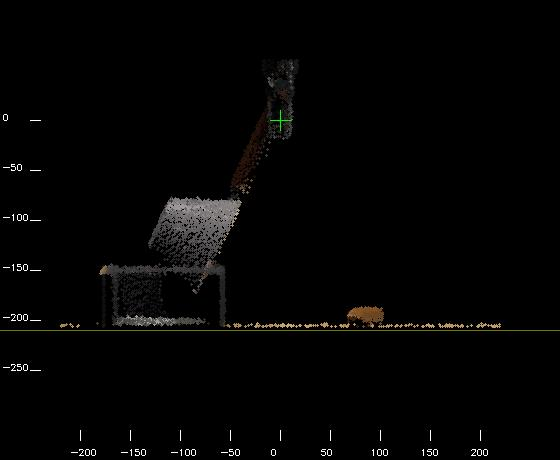

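View pics/m7.png

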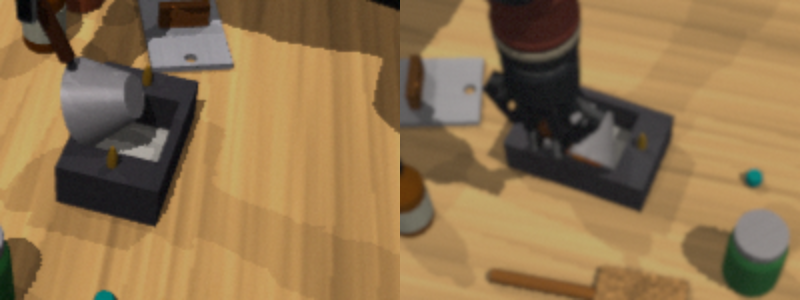

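```bash
python3 -m pendant '{"jaw":[0.01,0.01,0.01,0.01,0.01,0.01,0.01,0.01,0.01,0.01,0.01,0.01,0.01],"delta_pos":[[0,0,0],[0,0,0],[0,0,0],[-0.005,0,0.01],[-0.01,0.001,0.022],[-0.012,0.001,0.008],[-0.012,0.001,0.024],[-0.012,0.001,0.008],[-0.012,0.001,0.024],[-0.012,0.001,0.01],[-0.012,0.001,0.03],[-0.012,0.001,0.03],[-0.012,0.001,0.03]],"twist":[0,0,0,0,0,0,0,0,0,0,0,0,0]}' 120; python3 tx.py; python3 pit.py side scene;python3 -c "
from h import *
c=snap('side','s8')
b=c['img'][140:290,230:430,::-1]
d=snap('scene','c8')['img'][150:300,160:360,::-1]
cv2.imwrite('pics/m8.png',np.hstack([cv2.resize(b,(400,300)),cv2.resize(d,(400,300))]))"
```

```text
t: 15.0
position: [684.3, -52.6, 225.1]
tool_rot: [2.372, 2.053, 0.006]
ft_force: [-0.3, -0.5, -2.5]
grip_width: 16.0
t 15.0 pos [684.3 -52.6 225.1] jawdeg 81.76 z [ 0.006 -0.001 -1.   ] w 16.0 F [-0.3 -0.5 -2.5] T [ 0.03 -0.11 -0.  ] q [-0.18  0.61  0.34  1.29  0.   -0.04]
[684.25868632 -52.61800593 244.07648546]
```

View pics/pit.png

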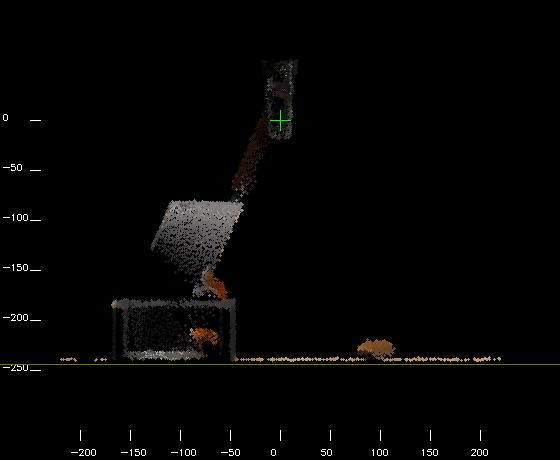

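View pics/m8.png

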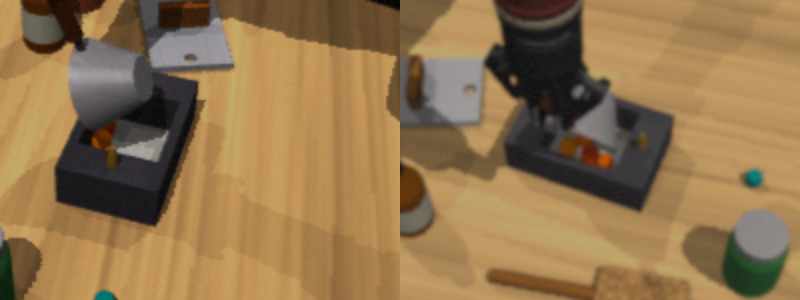

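```bash
python3 pit.py side scene;python3 -c "
from h import *
c=snap('side','s9')
b=c['img'][150:250,240:340,::-1]
d=snap('scene','c9')['img'][180:280,200:300,::-1]
cv2.imwrite('pics/m9.png',np.hstack([cv2.resize(b,(400,400)),cv2.resize(d,(400,400))]))"; python3 tx.py
```

```text
[682.68687568 -52.40366204 241.29877353]
t 15.4 pos [682.5 -52.4 222. ] jawdeg 81.76 z [-0.  0. -1.] w 15.7 F [-0.3  0.  -2.7] T [ 0.01 -0.07  0.01] q [-0.18  0.61  0.33  1.29  0.   -0.04]
```

View pics/pit.png

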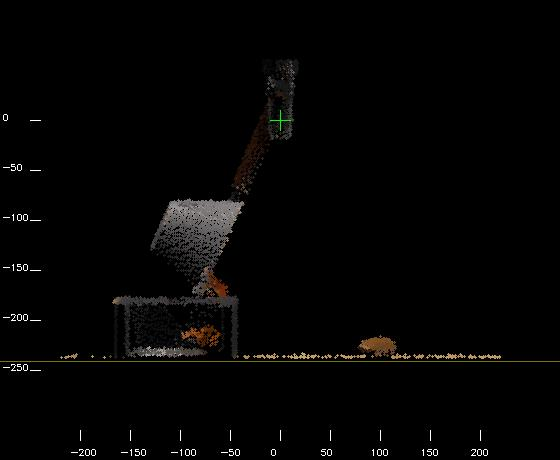

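View pics/m9.png

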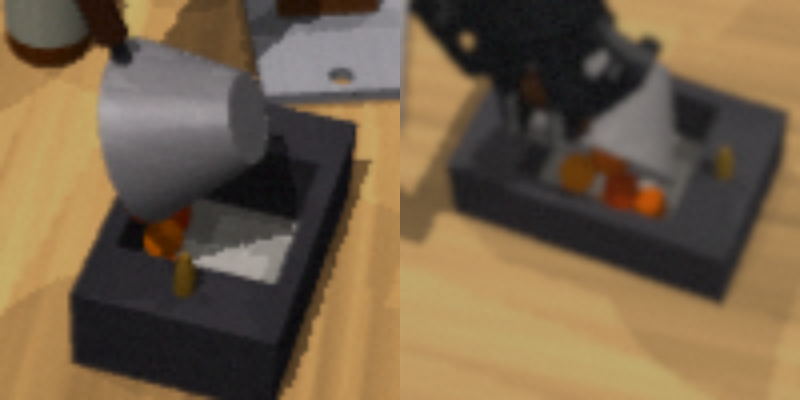

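```bash
cat > nug.py <<'E'
from h import *
import sys
for cam in ['scene','side']:
    c=viewer.read_camera(cam); X=cloud(c); h=cv2.cvtColor(c['img'],cv2.COLOR_RGB2HSV)
    m=(h[...,0]<18)&(h[...,1]>150)&(h[...,2]>60)&(np.hypot(X[...,0]-579,X[...,1]+38)<110)
    ys,xs=np.where(m); print(cam,len(ys))
    for z0 in range(0,110,10):
        k=X[m]; k=k[(k[:,2]>=z0)&(k[:,2]<z0+10)]
        if len(k): print(z0,len(k),np.round(k.mean(0)),np.round(k.min(0)),np.round(k.max(0)))
    print([(np.round(r['at']),round(r['p'],2)) for r in finder.place_of(cam,'nugget0_center')])
    x0,y0=(190,160) if cam=='scene' else (230,140)
    cv2.imwrite(f'pics/n_{cam}.png',cv2.resize(c['img'][y0:y0+100,x0:x0+130,::-1],None,fx=6,fy=6,interpolation=cv2.INTER_CUBIC))
E
python3 nug.py
```

```text
scene 307
20 39 [601. -13.  27.] [591. -22.  21.] [610.  -5.  30.]
30 4 [607. -38.  32.] [605. -70.  31.] [610. -18.  34.]
50 2 [628. -26.  58.] [628. -34.  58.] [629. -18.  58.]
60 35 [626. -37.  66.] [616. -67.  60.] [632.  -9.  70.]
70 97 [620. -41.  75.] [607. -68.  70.] [633. -17.  80.]
80 31 [615. -41.  84.] [609. -60.  80.] [622. -25.  89.]
90 1 [615. -36.  93.] [615. -36.  93.] [615. -36.  93.]
[(array([608., -42.,  79.]), 0.48)]
side 178
0 5 [537.  18.   1.] [516. -32.   0.] [593.  58.   3.]
10 11 [610. -43.  18.] [602. -64.  16.] [619. -34.  20.]
20 57 [610. -42.  25.] [601. -70.  20.] [623. -24.  30.]
30 25 [611. -44.  32.] [604. -60.  30.] [618. -37.  35.]
[(array([688., 356.,  -1.]), 0.67)]
```

View pics/n_scene.png

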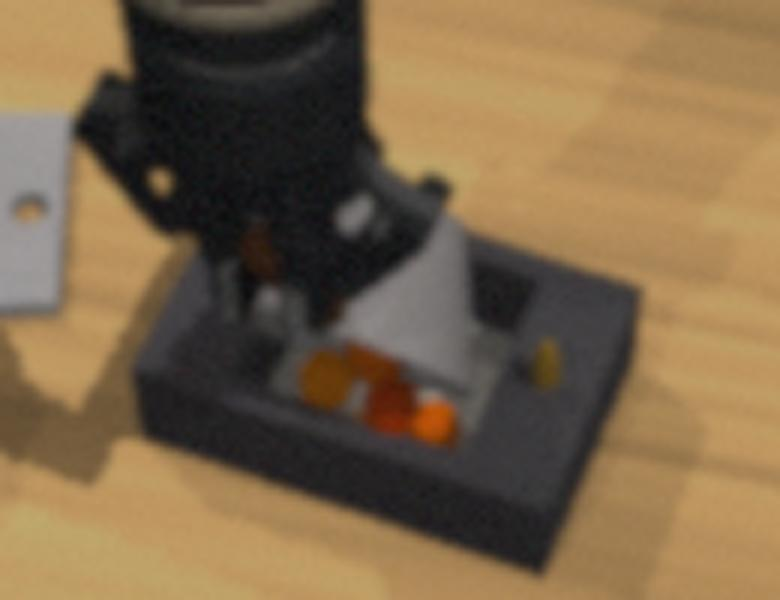

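```bash
python3 -m pendant '{"jaw":[0.01,0.01,0.01,0.01,0.01,0.01],"delta_pos":[[-0.006,0.001,0],[-0.012,0.002,0],[-0.018,0.003,0],[-0.026,0.004,0],[-0.026,0.004,0],[-0.026,0.004,0]],"twist":[0,0,0,0,0,0]}' 120; python3 tx.py; python3 nug.py; python3 pit.py scene side
```

```text
t: 16.1
position: [656.3, -48.3, 222.8]
tool_rot: [2.375, 2.056, 0.001]
ft_force: [0.5, -0.3, -2.1]
grip_width: 16.1
t 16.1 pos [656.3 -48.3 222.8] jawdeg 81.76 z [ 0.001 -0.    -1.   ] w 16.1 F [ 0.5 -0.3 -2.1] T [-0.   -0.2  -0.01] q [-0.18  0.56  0.24  1.25  0.   -0.04]
scene 384
0 1 [585. -60.   9.] [585. -60.   9.] [585. -60.   9.]
10 1 [558. -39.  19.] [558. -39.  19.] [558. -39.  19.]
20 51 [592. -17.  26.] [556. -40.  20.] [608.  -4.  30.]
30 6 [608. -14.  31.] [597. -20.  30.] [614. -10.  33.]
40 6 [613. -44.  48.] [601. -52.  47.] [619. -35.  50.]
50 39 [613. -42.  55.] [603. -50.  50.] [625. -33.  60.]
60 3 [629. -27.  62.] [628. -36.  61.] [631. -10.  63.]
[(array([612., -49.,  44.]), 0.55)]
side 320
0 10 [522. -40.   3.] [ 504. -113.    0.] [556.  32.  10.]
10 5 [605. -38.  19.] [601. -43.  18.] [610. -34.  20.]
20 78 [584. -35.  27.] [540. -69.  21.] [623. -19.  30.]
30 69 [594. -35.  33.] [539. -58.  30.] [624. -20.  40.]
40 8 [596. -33.  42.] [588. -37.  40.] [605. -30.  44.]
50 2 [538.   5.  59.] [537.  -0.  59.] [538.  10.  60.]
90 3 [598.  11.  94.] [596.  10.  90.] [600.  11.  97.]
100 1 [605.  13. 107.] [605.  13. 107.] [605.  13. 107.]
[(array([593., -42.,  38.]), 0.57), (array([ 728., -242.,   -2.]), 0.23), (array([ 694., -340.,   -0.]), 0.16)]
[656.86605086 -48.48253371 241.31507158]
```

View pics/n_scene.png

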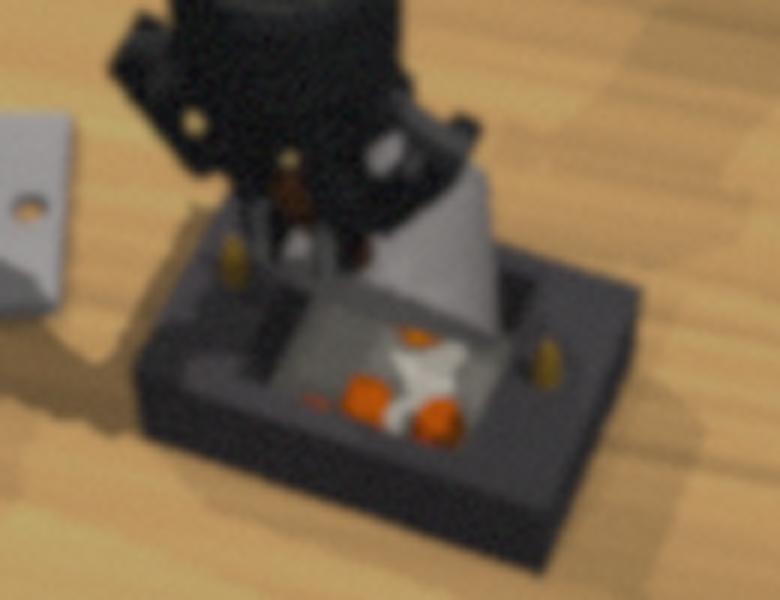

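View pics/pit.png

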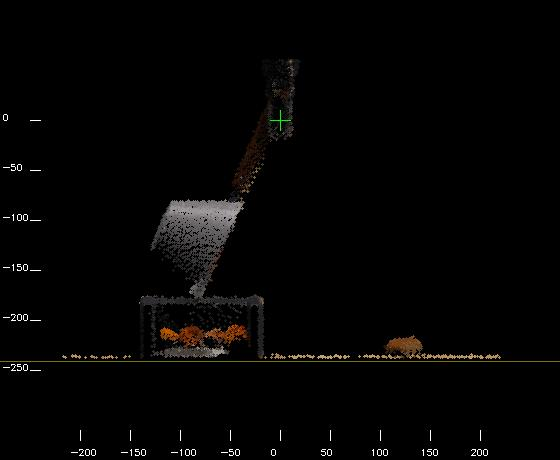

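```bash
python3 - <<'E'
import numpy as np
from h import cloud,cv2
for cam in ['scene','side']:
    c=dict(np.load(f'pics/{cam}0.npz')); X=cloud(c); h=cv2.cvtColor(c['img'],cv2.COLOR_RGB2HSV)
    for nm,lo,hi in (('turq',80,100),('purp',125,150)):
        m=(h[...,0]>lo)&(h[...,0]<hi)&(h[...,1]>120)&(X[...,0]>400)&(X[...,0]<750)&(np.abs(X[...,1])<450)&(X[...,2]>3)&(X[...,2]<40)
        print(cam,nm,m.sum(),np.round(np.median(X[m],0)))
E
python3 -m pendant '{"jaw":[0.01,0.01,0.01,0.01,0.01,0.01,0.01,0.01,0.01,0.01,0.01,0.01],"delta_pos":[[0,0,0.02],[0,0,0.05],[0,0,0.075],[0,0.02,0.075],[0,0.05,0.075],[0,0.08,0.075],[0,0.11,0.075],[0,0.14,0.075],[0,0.165,0.075],[0,0.18,0.075],[0,0.188,0.075],[0,0.188,0.075]],"twist":[0,0,0,0,0,0,0,0,0,0,0,0]}' 120; python3 tx.py; python3 nug.py;python3 pit.py scene side
```

```text
scene turq 45 [577. 179.  18.]
scene purp 42 [548. 410.  19.]
side turq 100 [571. 183.  18.]
side purp 144 [542. 413.  19.]
t: 17.4
position: [656.6, 140.8, 297.1]
tool_rot: [-2.373, -2.058, 0.0]
ft_force: [-0.2, -0.6, -3.1]
grip_width: 15.9
t 17.4 pos [656.6 140.8 297.1] jawdeg 81.86 z [-0.  0. -1.] w 15.9 F [-0.2 -0.6 -3.1] T [-0.07 -0.19  0.06] q [0.1  0.58 0.46 1.46 0.   0.24]
scene 156
0 4 [540. -42.   9.] [529. -44.   7.] [550. -36.   9.]
10 9 [556. -32.  17.] [527. -41.  13.] [601.  -4.  20.]
20 112 [576. -25.  26.] [530. -49.  21.] [612.  -4.  30.]
30 31 [573. -33.  32.] [537. -46.  30.] [613. -15.  37.]
[(array([577., -43.,  22.]), 0.62)]
side 38
0 18 [520.  29.   1.] [498. -64.   0.] [578.  69.   3.]
20 3 [542. -33.  30.] [541. -38.  29.] [542. -27.  30.]
30 4 [540. -31.  32.] [539. -36.  32.] [541. -29.  32.]
80 2 [ 571. -113.   86.] [ 570. -115.   85.] [ 572. -111.   88.]
[(array([ 691., -340.,    1.]), 0.35), (array([ 544., -297.,   26.]), 0.17)]
[656.80930518 138.05013538 316.27622381]
```

View pics/n_scene.png

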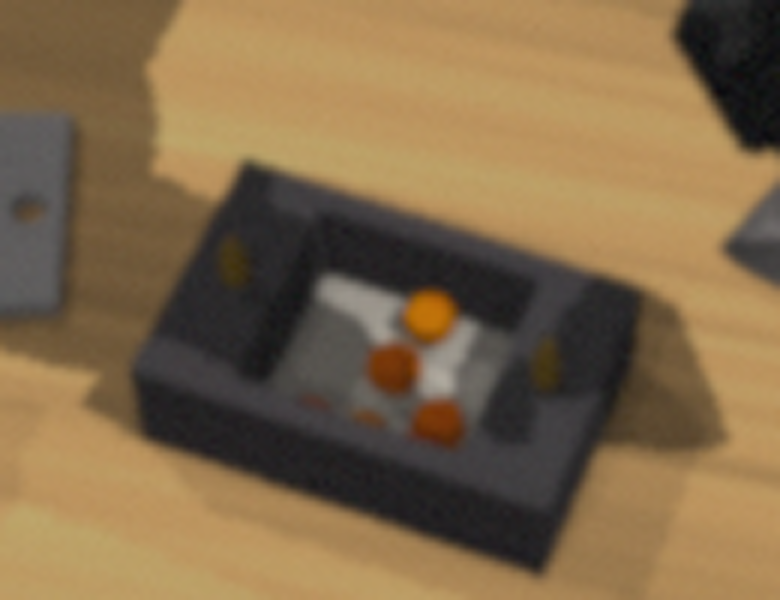

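View pics/n_side.png

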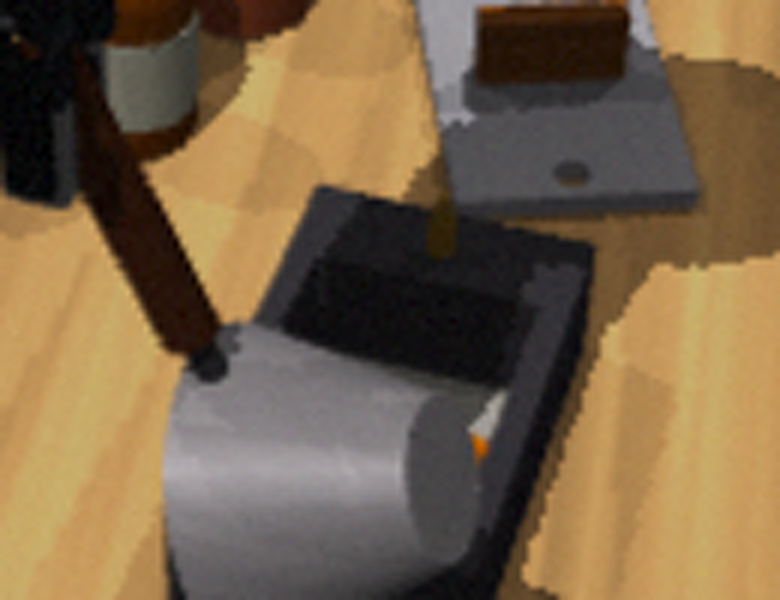

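View pics/pit.png

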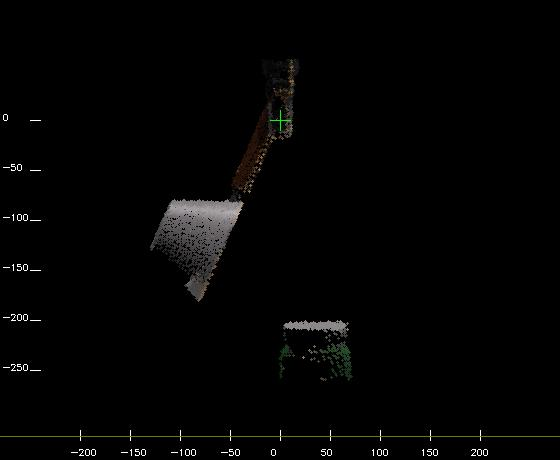

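```bash
python3 -m pendant '{"jaw":[0.01,0.01,0.01,0.01,0.01,0.01,0.01,0.01,0.01,0.01,0.01,0.01],"delta_pos":[[-0.003,0.015,0],[-0.006,0.04,0],[-0.01,0.07,0],[-0.014,0.1,0],[-0.017,0.125,-0.01],[-0.017,0.14,-0.03],[-0.017,0.144,-0.06],[-0.017,0.144,-0.09],[-0.017,0.144,-0.115],[-0.017,0.144,-0.125],[-0.017,0.144,-0.13],[-0.017,0.144,-0.132]],"twist":[0,0,0,0,0,0,0,0,0,0,0,0]}' 120; python3 tx.py; python3 pit.py scene side
```

```text
t: 18.7
position: [639.8, 283.4, 165.5]
tool_rot: [-2.376, -2.056, -0.0]
ft_force: [-0.4, -0.6, -1.0]
grip_width: 16.3
t 18.7 pos [639.8 283.4 165.5] jawdeg 81.74 z [-0.  0. -1.] w 16.3 F [-0.4 -0.6 -1. ] T [-0.04 -0.2   0.01] q [0.31 0.67 0.28 1.19 0.   0.46]
[639.76050902 283.44035163 184.48012413]
```

View pics/pit.png

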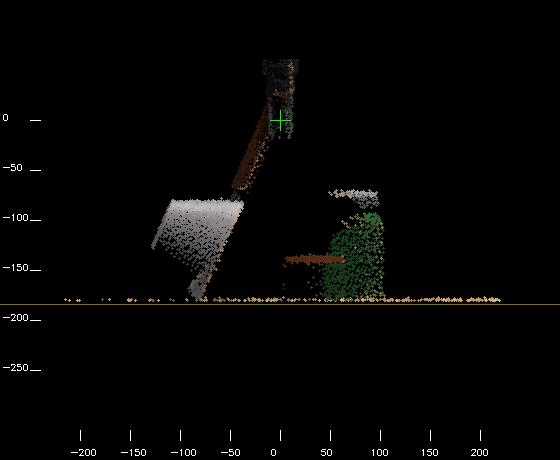

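```bash
python3 -m pendant '{"jaw":[0.0174,0.0176,0.0177,0.0177,0.0177,0.0177,0.0177,0.0177,0.0177,0.0177,0.0177,0.0177],"delta_pos":[[0,0,0],[0,0,0],[0,0,0],[-0.01,0.0015,0.003],[-0.02,0.003,0.006],[-0.03,0.0045,0.009],[-0.04,0.006,0.011],[-0.05,0.007,0.012],[-0.06,0.0085,0.013],[-0.07,0.01,0.014],[-0.08,0.0115,0.014],[-0.08,0.0115,0.014]],"twist":[0,0,0,0,0,0,0,0,0,0,0,0]}' 20; python3 tx.py; python3 pit.py scene side
```

```text
t: 19.8
position: [558.2, 295.5, 180.1]
tool_rot: [-2.374, -2.057, -0.0]
ft_force: [-0.2, 1.4, -1.7]
grip_width: 17.5
t 19.8 pos [558.2 295.5 180.1] jawdeg 81.81 z [-0.  0. -1.] w 17.5 F [-0.2  1.4 -1.7] T [ 0.02 -0.28  0.05] q [0.37 0.52 0.07 1.12 0.   0.51]
[558.21664664 295.54134336 199.09169982]
```

View pics/pit.png

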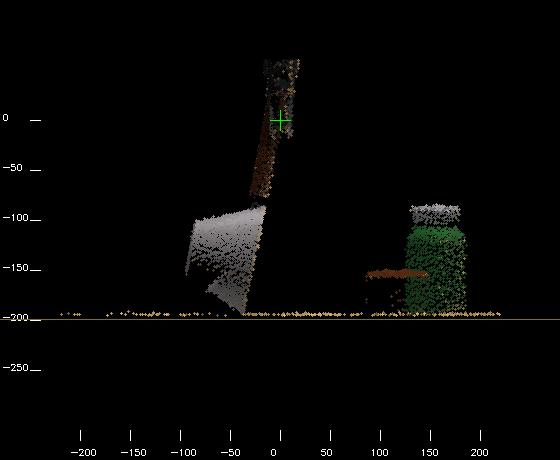

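```bash
python3 -m pendant '{"jaw":[0.0178,0.0179,0.0179,0.0179,0.0179,0.0179,0.0179,0.0179,0.0179],"delta_pos":[[0,0,0],[-0.01,0.0015,-0.001],[-0.02,0.003,-0.001],[-0.03,0.0045,-0.001],[-0.04,0.006,-0.001],[-0.05,0.007,-0.001],[-0.06,0.0085,-0.002],[-0.07,0.01,-0.003],[-0.07,0.01,-0.003]],"twist":[0,0,0,0,0,0,0,0,0]}' 20; python3 tx.py; python3 pit.py scene side
```

```text
t: 20.65
position: [487.4, 305.4, 176.3]
tool_rot: [-2.374, -2.057, 0.002]
ft_force: [-0.4, -0.3, -1.4]
grip_width: 17.9
t 20.65 pos [487.4 305.4 176.3] jawdeg 81.82 z [-0.001 -0.    -1.   ] w 17.9 F [-0.4 -0.3 -1.4] T [0.03 0.09 0.04] q [ 0.43  0.42 -0.11  1.04  0.    0.58]
[487.40460972 305.3726226  195.25378671]
```

View pics/pit.png

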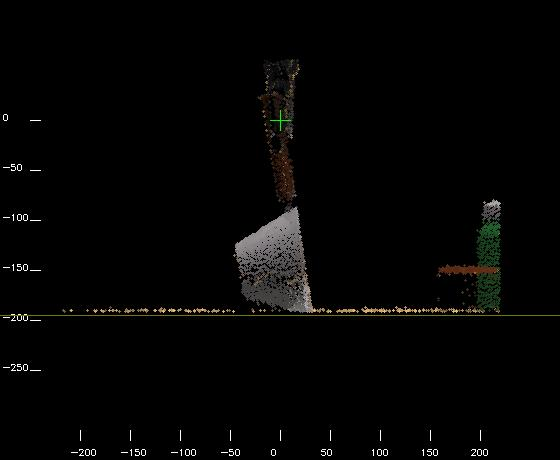

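```bash
python3 -m pendant '{"jaw":[0.0177,0.0177,0.0177,0.0177,0.0177,0.0177,0.0177,0.0177,0.0177,0.0177,0.0177,0.0177],"delta_pos":[[-0.01,0.0015,-0.002],[-0.021,0.003,-0.005],[-0.032,0.0045,-0.009],[-0.042,0.006,-0.012],[-0.052,0.0075,-0.015],[-0.062,0.009,-0.017],[-0.072,0.0105,-0.019],[-0.084,0.012,-0.021],[-0.095,0.0135,-0.024],[-0.106,0.015,-0.028],[-0.117,0.017,-0.031],[-0.117,0.017,-0.031]],"twist":[0,0,0,0,0,0,0,0,0,0,0,0]}' 20; python3 tx.py; python3 pit.py scene side
```

```text
t: 21.75
position: [370.0, 322.1, 144.7]
tool_rot: [-2.373, -2.057, 0.003]
ft_force: [-1.0, 0.6, 1.7]
grip_width: 17.9
t 21.75 pos [370.  322.1 144.7] jawdeg 81.83 z [-0.002 -0.001 -1.   ] w 17.9 F [-1.   0.6  1.7] T [0.11 0.3  0.03] q [ 0.57  0.3  -0.39  0.89  0.    0.71]
[369.97106999 322.07076327 163.66363674]
```

View pics/pit.png

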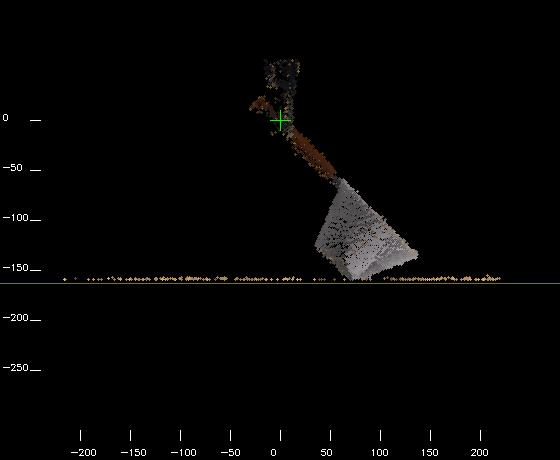

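```bash
python3 -m pendant '{"jaw":[0.0177,0.0177,0.0177,0.0177,0.0177,0.0177,0.0177,0.0177,0.0177,0.0177,0.0177,0.0177],"delta_pos":[[-0.012,0.0017,-0.007],[-0.024,0.0035,-0.015],[-0.037,0.0053,-0.025],[-0.049,0.007,-0.037],[-0.059,0.0085,-0.047],[-0.067,0.0096,-0.057],[-0.075,0.0108,-0.067],[-0.082,0.0117,-0.078],[-0.088,0.0126,-0.09],[-0.092,0.0132,-0.098],[-0.094,0.0134,-0.103],[-0.094,0.0134,-0.103]],"twist":[0,0,0,0,0,0,0,0,0,0,0,0]}' 20; python3 tx.py; python3 pit.py scene side
```

```text
t: 22.85
position: [278.3, 335.3, 41.7]
tool_rot: [-2.375, -2.056, 0.002]
ft_force: [-0.8, 1.4, 1.3]
grip_width: 18.0
t 22.85 pos [278.3 335.3  41.7] jawdeg 81.77 z [-0.001 -0.001 -1.   ] w 18.0 F [-0.8  1.4  1.3] T [0.1  0.2  0.04] q [ 0.71  0.34 -0.66  0.57  0.    0.85]
[278.34865892 335.3195405   60.66434554]
```

View pics/pit.png

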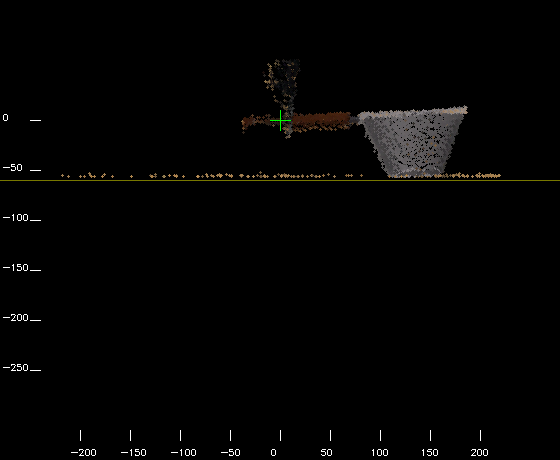

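```bash
python3 -m pendant '{"jaw":[0.05,0.05,0.05,0.05,0.05,0.05,0.05,0.05,0.05,0.05,0.05,0.05,0.05,0.05,0.05,0.05,0.05,0.05,0.05,0.05],"delta_pos":[[0,0,0],[0,0,0],[0,0,0],[0,0,0.02],[0,0,0.06],[0,0,0.1],[0,0,0.14],[0,0,0.18],[0.25,-0.373,0.25],[0.25,-0.373,0.25],[0.25,-0.373,0.25],[0.25,-0.373,0.25],[0.25,-0.373,0.25],[0.25,-0.373,0.25],[0.25,-0.373,0.25],[0.25,-0.373,0.25],[0.25,-0.373,0.25],[0.25,-0.373,0.25],[0.25,-0.373,0.25],[0.25,-0.373,0.25]],"twist":[0,0,0,0,0,0,0,0,0,0,0,0,0,0,0,0,0,0,0,0]}' 20; python3 tx.py; python3 -c "
from h import *
w_=snap('wrist','w2');np.savez('pics/w2.npz',**w_)
d=snap('scene','c10');np.savez('pics/c10.npz',**d)
s=snap('side','s10');np.savez('pics/s10.npz',**s)
cv2.imwrite('pics/m10.png',np.hstack([cv2.resize(s['img'][:,:,::-1],(400,300)),cv2.resize(d['img'][:,:,::-1],(400,300))]))"
```

```text
t: 24.62
position: [532.1, -43.0, 292.9]
tool_rot: [2.377, 2.048, 0.001]
ft_force: [-1.2, 0.7, -0.3]
grip_width: 49.7
t 24.62 pos [532.1 -43.  292.9] jawdeg 81.5 z [ 0.003 -0.002 -1.   ] w 49.7 F [-1.2  0.7 -0.3] T [-0.    0.08 -0.03] q [-0.22  0.28 -0.01  1.28 -0.   -0.07]
```

View pics/w2.png

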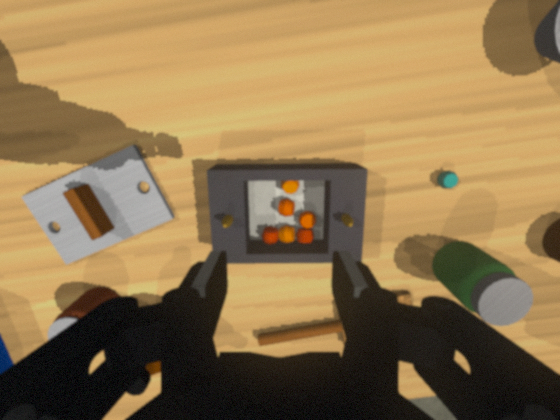

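View pics/m10.png

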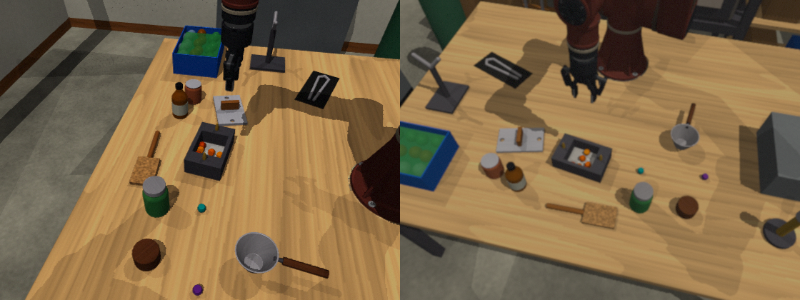

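Run:
```python
import numpy as np,cv2
from h import cloud
for n in ['w2','s10','c10']:
    c=dict(np.load(f'pics/{n}.npz')); X=cloud(c); h=cv2.cvtColor(c['img'],cv2.COLOR_RGB2HSV)
    ok=c['range_z']>0
    def rect(m,nm):
        P=X[m][:,:2].astype(np.float32)
        if len(P)<10: print(n,nm,'few');return
        lo,hi=np.percentile(P,[0.5,99.5],axis=0)
        # robust : drop isolated
        r=cv2.minAreaRect(P); print(n,nm,m.sum(),np.round(r[0],1),np.round(r[1],1),round(r[2],1))
    near=lambda x,y,r:np.hypot(X[...,0]-x,X[...,1]-y)<r
    k=np.ones((3,3),np.uint8)
    er=lambda m:cv2.morphologyEx(m.astype(np.uint8),cv2.MORPH_OPEN,k)>0
    rect(er(ok&near(579,-38,120)&(np.abs(X[...,2]-60)<3)),'rim')
    rect(er(ok&near(541,-297,110)&(np.abs(X[...,2]-10)<3)),'plate')
    rect(er(ok&near(541,-297,50)&(np.abs(X[...,2]-46)<3)),'bar')
    for s in (1,-1):
        m=ok&near(579,-38+s*71,28)&(X[...,2]>68)&(X[...,2]<92)
        print(n,'dowel',s,m.sum(),np.round(np.median(X[m],0),1) if m.any() else '')
```

```text
w2 rim 7795 [579.5 -39.3] [190.3 120.6] 82.0
w2 plate 8162 [ 541.  -297.3] [110.3 178. ] 15.0
w2 bar 709 [ 540.8 -296.9] [69.9 17.2] 14.8
w2 dowel 1 99 [586.8  30.4  80.5]
w2 dowel -1 98 [ 567.  -108.7   80.1]
s10 rim 1484 [579.  -41.6] [193.  120.7] 82.1
s10 plate 943 [ 540.3 -298.6] [111.1 182. ] 14.6
s10 bar 99 [ 540.8 -296.7] [66.2 18.4] 14.3
s10 dowel 1 40 [588.6  33.5  77.3]
s10 dowel -1 34 [ 568.8 -109.1   77.7]
c10 rim 1054 [578.3 -38.8] [190.2 122.6] 82.1
c10 plate 1063 [ 540.7 -297.1] [111.6 176.2] 13.9
c10 bar 60 [ 532.3 -298.7] [48.3 15.3] 15.2
c10 dowel 1 27 [591.   32.2  77.8]
c10 dowel -1 27 [ 570.7 -108.8   78.2]
```

```bash
python3 tx.py
```

```text
t 24.77 pos [528.4 -37.8 292.1] jawdeg 81.69 z [-0.001  0.    -1.   ] w 49.9 F [ 0.2  0.8 -0.2] T [ 0.03  0.07 -0.03] q [-0.21  0.28 -0.02  1.28  0.   -0.06]
```

```bash
python3 -m pendant '{"jaw":[0.05,0.05,0.05,0.05,0.05,0.05,0.05,0.05,0.05,0.05,0.05,0.05,0.05,0.05,0.05],"delta_pos":[[0.0126,-0.2594,-0.15],[0.0126,-0.2594,-0.15],[0.0126,-0.2594,-0.15],[0.0126,-0.2594,-0.15],[0.0126,-0.2594,-0.15],[0.0126,-0.2594,-0.15],[0.0126,-0.2594,-0.15],[0.0126,-0.2594,-0.15],[0.0126,-0.2594,-0.18],[0.0126,-0.2594,-0.21],[0.0126,-0.2594,-0.24],[0.0126,-0.2594,-0.265],[0.0126,-0.2594,-0.274],[0.0126,-0.2594,-0.274],[0.0126,-0.2594,-0.274]],"twist":[0.12,0.24,0.36,0.405,0.405,0.405,0.405,0.405,0.405,0.405,0.405,0.405,0.405,0.405,0.405]}' 40; python3 tx.py; python3 -c "
from h import *
snap('wrist','w3')"
```

```text
t: 26.02
position: [541.7, -296.2, 19.3]
tool_rot: [1.912, 2.493, 0.0]
ft_force: [0.1, 0.7, 0.5]
grip_width: 50.1
t 26.02 pos [ 541.7 -296.2   19.3] jawdeg 105.03 z [ 0. -0. -1.] w 50.1 F [0.1 0.7 0.5] T [ 0.05 -0.04 -0.04] q [-0.62  0.65 -0.18  0.75  0.   -0.88]
```

View pics/w3.png

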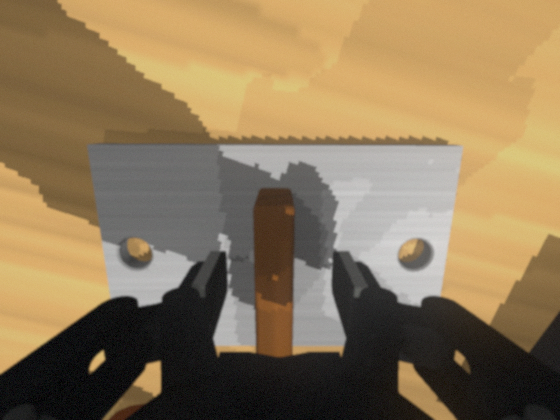

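```bash
python3 -m pendant '{"jaw":[0.008,0.008,0.008,0.008,0.008,0.008,0.008,0.008,0.008,0.008,0.008],"delta_pos":[[0,0,0],[0,0,0],[0,0,0],[0,0,0],[0,0,0],[0,0,0.015],[0,0,0.04],[0,0,0.07],[0,0,0.1],[0,0,0.13],[0,0,0.13]],"twist":[0,0,0,0,0,0,0,0,0,0,0]}' 80; python3 tx.py; python3 -c "
from h import *
c=snap('wrist','w4'); np.savez('pics/w4.npz',**c)"
```

```text
t: 26.98
position: [543.8, -298.8, 154.7]
tool_rot: [1.908, 2.485, 0.001]
ft_force: [1.3, -1.2, -2.8]
grip_width: 14.6
t 26.98 pos [ 543.8 -298.8  154.7] jawdeg 104.96 z [ 0.007 -0.005 -1.   ] w 14.6 F [ 1.3 -1.2 -2.8] T [-0.09 -0.15  0.03] q [-0.62  0.51 -0.02  1.03  0.   -0.88]
```

View pics/w4.png

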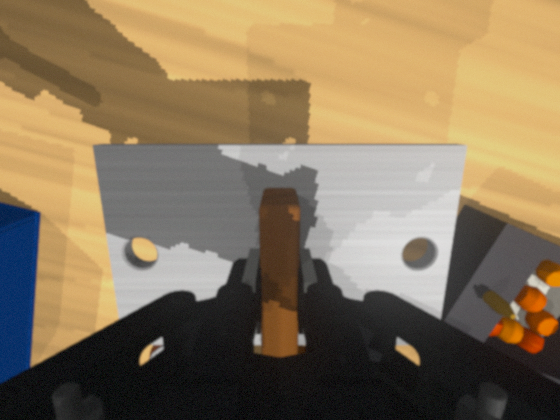

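```bash
python3 -m pendant '{"jaw":[0.008,0.008,0.008,0.008,0.008,0.008,0.008,0.008,0.008,0.008,0.008,0.008,0.008],"delta_pos":[[0.002,0.015,0],[0.006,0.04,0],[0.01,0.07,0],[0.015,0.1,0],[0.02,0.13,0],[0.025,0.16,0],[0.029,0.19,0],[0.033,0.215,0],[0.036,0.238,0],[0.038,0.252,0],[0.0385,0.258,0],[0.0385,0.258,0],[0.0385,0.258,0]],"twist":[-0.05,-0.1,-0.15,-0.2,-0.25,-0.3,-0.35,-0.4,-0.4,-0.4,-0.4,-0.4,-0.4]}' 80; python3 tx.py
python3 - <<'E'
from h import *
for n in ['wrist','side','scene']:
    c=snap(n,'x_'+n); np.savez(f'pics/x_{n}.npz',**c)
    X=cloud(c); ok=c['range_z']>0
    near=np.hypot(X[...,0]-579,X[...,1]+39)<115
    def rect(m,nm):
        m=cv2.morphologyEx(m.astype(np.uint8),cv2.MORPH_OPEN,np.ones((3,3),np.uint8))>0
        P=X[m][:,:2].astype(np.float32)
        if len(P)>10:
            r=cv2.minAreaRect(P); print(n,nm,m.sum(),np.round(r[0],1),np.round(r[1],1),round(r[2],1),'z',round(np.median(X[m][:,2]),1))
    rect(ok&near&(np.abs(X[...,2]-140)<5),'plate'); rect(ok&near&(np.abs(X[...,2]-176)<4)&(np.hypot(X[...,0]-579,X[...,1]+39)<42),'bar')
E
python3 tx.py
```

```text
t: 28.12
position: [579.5, -39.6, 147.9]
tool_rot: [-2.37, -2.062, 0.001]
ft_force: [-0.1, -0.5, -3.0]
grip_width: 15.0
t 28.12 pos [579.5 -39.6 147.9] jawdeg 82.05 z [-0.001 -0.    -1.   ] w 15.0 F [-0.1 -0.5 -3. ] T [0.   0.03 0.01] q [-0.19  0.45 -0.14  0.98 -0.   -0.06]
wrist plate 45996 [577.7 -37.9] [177.9 110.5] 82.0 z 138.5
wrist bar 6238 [576.3 -36.6] [68.1 39.3] 11.7 z 174.5
side plate 1918 [577.5 -39.7] [179.7 110.5] 82.2 z 138.7
side bar 69 [557.1 -35. ] [26.6 18.9] 4.0 z 174.7
scene plate 1926 [578.  -37.9] [176.7 111.9] 82.3 z 138.7
scene bar 75 [591.4 -42.6] [40.9 16.7] 7.9 z 174.6
t 28.27 pos [579.6 -40.2 148.2] jawdeg 81.97 z [-0. -0. -1.] w 14.8 F [-0.5 -0.1 -4.2] T [ 0.   -0.03  0.05] q [-0.19  0.45 -0.14  0.98 -0.   -0.05]
```

View pics/x_wrist.png

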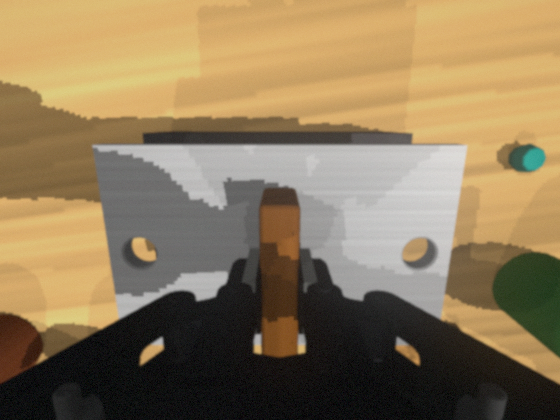

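View pics/x_side.png

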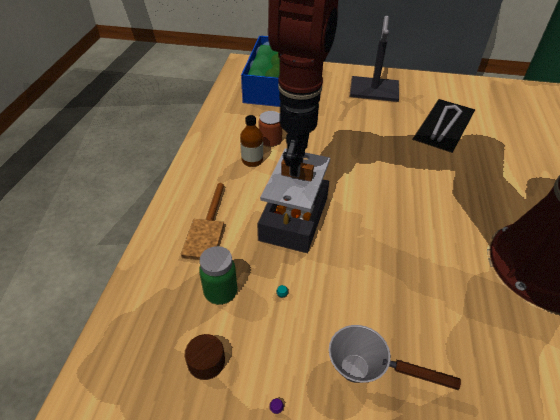

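```bash
python3 -m pendant '{"jaw":[0.008,0.008,0.008,0.008,0.008,0.008,0.008],"delta_pos":[[0.0012,-0.0013,-0.01],[0.0012,-0.0013,-0.02],[0.0012,-0.0013,-0.03],[0.0012,-0.0013,-0.04],[0.0012,-0.0013,-0.046],[0.0012,-0.0013,-0.05],[0.0012,-0.0013,-0.05]],"twist":[0,0,0,0,0,0,0]}' 80; python3 tx.py
python3 - <<'E'
from h import *
for n in ['side','scene']:
    c=snap(n,'y_'+n)
a=cv2.imread('pics/y_side.png')[150:260,230:350]; b=cv2.imread('pics/y_scene.png')[170:270,190:310]
cv2.imwrite('pics/y.png',np.hstack([cv2.resize(a,(400,400)),cv2.resize(b,(400,400))]))
E
```

```text
t: 28.85
position: [580.2, -40.0, 97.1]
tool_rot: [-2.369, -2.061, 0.002]
ft_force: [-0.6, -0.7, -2.2]
grip_width: 14.7
t 28.85 pos [580.2 -40.   97.1] jawdeg 82.05 z [-0.002  0.    -1.   ] w 14.7 F [-0.6 -0.7 -2.2] T [ 0.02  0.06 -0.03] q [-0.19  0.5  -0.2   0.87  0.   -0.06]
```

View pics/y.png

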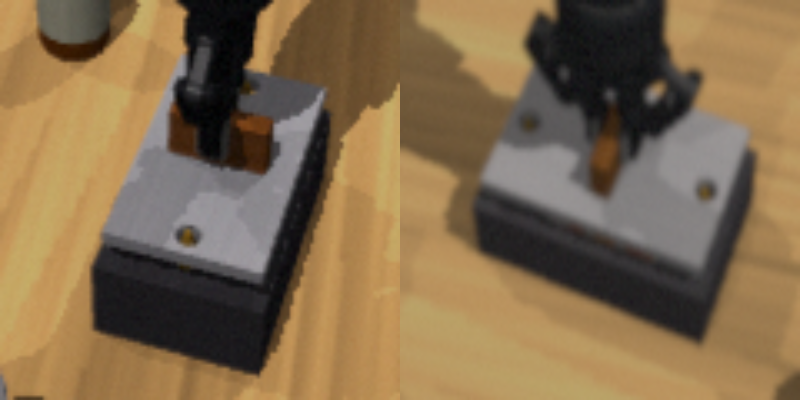

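Both dowel tips show inside the holes (side crop ≈(188,236), scene crop ≈(528,122) and (706,190)), and there is no contact force. I'll go on down.

```bash
python3 -m pendant '{"jaw":[0.008,0.008,0.008,0.008,0.008,0.008],"delta_pos":[[0,0,-0.005],[0,0,-0.01],[0,0,-0.014],[0,0,-0.017],[0,0,-0.018],[0,0,-0.018]],"twist":[0,0,0,0,0,0]}' 80; python3 tx.py
```

```text
t: 29.45
position: [580.8, -40.2, 80.2]
tool_rot: [-2.37, -2.062, 0.0]
ft_force: [0.2, 0.2, -3.3]
grip_width: 14.6
t 29.45 pos [580.8 -40.2  80.2] jawdeg 82.05 z [-0.  0. -1.] w 14.6 F [ 0.2  0.2 -3.3] T [-0.03  0.01  0.05] q [-0.19  0.52 -0.22  0.83 -0.   -0.06]
```

```bash
python3 -m pendant '{"jaw":[0.008,0.008,0.008],"delta_pos":[[0,0,-0.001],[0,0,-0.002],[0,0,-0.0025]],"twist":[0,0,0]}' 80; python3 tx.py; python3 -m pendant '{"jaw":[0.02,0.03,0.04,0.04,0.04,0.04,0.04,0.04,0.04],"delta_pos":[[0,0,0],[0,0,0],[0,0,0],[0,0,0.01],[0,0,0.03],[0,0,0.06],[-0.02,0,0.1],[-0.06,0,0.13],[-0.1,0,0.15]],"twist":[0,0,0,0,0,0,0,0,0]}'
python3 - <<'E'
from h import *
for n in ['wrist','side','scene']:
    c=snap(n,'z_'+n)
    X=cloud(c); ok=c['range_z']>0
    near=np.hypot(X[...,0]-579,X[...,1]+39)<110
    m=ok&near&(np.abs(X[...,2]-70)<5); m=cv2.morphologyEx(m.astype(np.uint8),cv2.MORPH_OPEN,np.ones((3,3),np.uint8))>0
    if m.sum()>50:
        P=X[m]; r=cv2.minAreaRect(P[:,:2].astype(np.float32)); A=np.c_[P[:,:2]-[579,-39],np.ones(len(P))]; s=np.linalg.lstsq(A,P[:,2],rcond=None)[0]
        print(n,m.sum(),np.round(r[0],1),np.round(r[1],1),round(r[2],1),'plane',np.round(s,4))
    print([(np.round(q['at']),round(q['p'],2)) for q in finder.place_of(n,'cup_mouth')])
    print([(np.round(q['at']),round(q['p'],2)) for q in finder.place_of(n,'cover_grip')])
a=cv2.imread('pics/z_side.png')[150:260,230:350]; b=cv2.imread('pics/z_scene.png')[170:270,190:310]
cv2.imwrite('pics/z.png',np.hstack([cv2.resize(a,(400,400)),cv2.resize(b,(400,400))]))
E
python3 tx.py
```

```text
t: 29.7
position: [581.0, -40.2, 79.8]
tool_rot: [2.369, 2.062, 0.001]
ft_force: [-10.4, 2.8, 26.0]
grip_width: 14.7
t 29.7 pos [581.  -40.2  79.8] jawdeg 82.05 z [ 0.001 -0.    -1.   ] w 14.7 F [-10.4   2.8  26. ] T [ 0.28  2.12 -0.05] q [-0.19  0.52 -0.22  0.83 -0.   -0.06]
t: 30.45
position: [493.9, -40.5, 223.8]
tool_rot: [2.368, 2.06, 0.003]
ft_force: [-0.6, -0.3, 1.2]
grip_width: 40.0
wrist 10549 [579.5 -38.3] [176.5 111. ] 82.0 plane [3.40000e-03 6.00000e-04 7.06117e+01]
[]
[(array([582., -44.,  88.]), 0.78)]
side 2088 [579.3 -39.6] [180.8 110.7] 82.2 plane [-1.10000e-03 -1.80000e-03  7.06076e+01]
[]
[(array([583., -40.,  86.]), 0.63), (array([ 692., -338.,   -2.]), 0.4)]
scene 2209 [578.1 -37.7] [177.  114.5] 82.1 plane [-3.20000e-03  4.00000e-04  7.04009e+01]
[(array([411., 313.,  68.]), 0.95)]
[(array([577., -39.,  91.]), 0.68)]
t 30.9 pos [493.4 -40.2 220.2] jawdeg 82.06 z [-0.001  0.    -1.   ] w 40.2 F [-0.5 -0.2  0. ] T [-0.01  0.08 -0.01] q [-0.23  0.24 -0.25  1.08  0.   -0.09]
```

View pics/z.png

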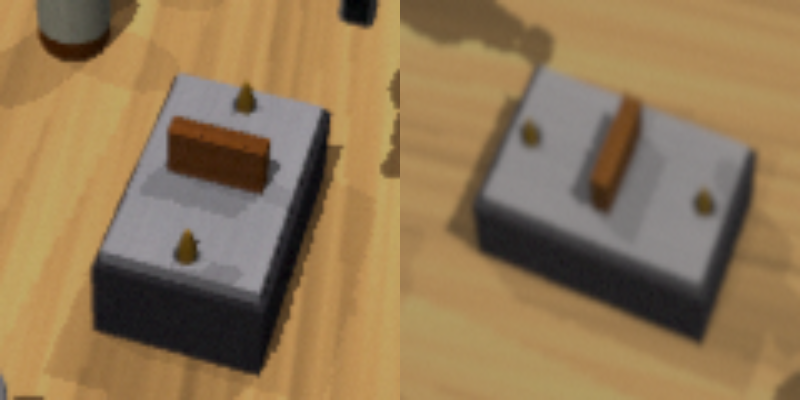

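View pics/z_scene.png

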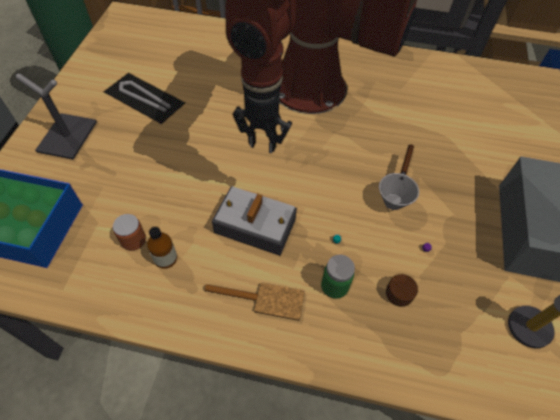

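```bash
python3 -c "
from h import *
print(ticket.job_done())"
```

```text
the job is handed in; nothing more can be done
None
```

The job is handed in at about 31 s of the 72 s allowed. The report gives no verdict, but my last checks showed every condition met.

- **Pouring:** The moves could only shift and turn the tool about the vertical, so I could not roll the cup about its handle. I used the gripped handle as a hinge instead. I tipped the cup forward against the bench, carried it over, and tipped it past horizontal inside the hollow.
- **Standing the cup up:** I worked it upright again the same way, against the bench.
- **What went wrong:** The handle slipped out of the loosened grip once, and the cup dropped into the hollow. I gripped it again with nothing spilled. A few nuggets then caught between the cup's lip and the mould wall, and fell into the hollow when I drew the cup back.
- **Nuggets:** The wrist picture showed all six in the hollow before I put the cover on; the visible ones measured at most about 37 mm above the bench, below the 60 mm rim.
- **Cover:** It pressed down with 26 N at seating. The plate top now measures 70.4 to 70.6 mm in all three cameras, where 70 is fully down, and it is level within 4 mrad. It is centred to about 2 mm, with both dowels through the holes.
- **Cup:** It stands empty and upright near (411, 313). Its mouth measures about 68 mm high against a nominal 66.
- **The rest:** The jar, bottle, tin, paddle, block and the two look-alike nuggets look unmoved in the last picture. The gripper is empty and clear of everything.

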